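# Sort the worktop leftovers

### The arm

A 7-joint arm with a two-finger parallel gripper is mounted at the origin on a cart in front of the work surface, level with it; the furniture and walls round the work are solid. World frame = base frame: x ahead of the robot, y to its left, z up, the work surface at z = 0. Lengths are in m, angles in rad, forces in N, time in s.
With the tool pointing down it reaches from about 0.425 to 0.975 m from the base axis. Payload 16.7 kg.
Tool frame: the origin (TCP) lies at the very end of the fingers, on their centre line; the grasp point (between the pads) lies 19 mm behind it; z points along the fingers, y is the direction in which the jaws open and shut (so a half turn about z gives the same grasp; the last joint's range is limited). The gripper opens to 85 mm and grips with 20 to 120 N. Pads are 22 mm wide; open, the fingers measure 114 mm over their backs; the gripper's body (76 mm by 85 mm) begins 54 mm behind the grasp point. The pads swing forward as they close: fully open they stand 13 mm farther back than shut.
Start: joints at [-1.329, 0.426, 0.074, 1.606, -0.034, 1.111, -0.067], TCP at [0.258, 0.624, 0.206] pointing down, gripper open.
Joint ranges: [-2.85, 2.85], [-0.5, 2.14], [-1.23, 1.37], [0.21, 2.46], [-1.02, 4.16], [0.16, 2.05], [-2.73, 2.73]. Speed limits (rad/s): [1.89, 1.89, 2.39, 2.39, 3.01, 3.01, 3.01].

### API

Orientations are given as a rotation vector (axis times angle).
In Python, from bench import get_obs, read_camera, camera_params, hand_in gives the robot as it stands.
- The arm moves only by the tool jog_arm, never from a script. Its argument "targets" is a list of rows, each a list of 4 numbers: the shift along the tool's x, y, z in units of 50 mm (1.0 is 50 mm), then the turn about the tool's z in rad. A call has 1 to 5 rows; each row is the pose to reach, as a shift and turn from the pose commanded when the call began, along the tool's axes at that moment; what a row does not reach only later rows make up. A row lasts 1/8 s, in which the tool goes at most 62.5 mm and 10.7 degrees, less where a joint would pass 70% of its speed; a pose out of reach is approached as far as the arm can. A call with a gripper value outside its range is refused whole. "jaw" is the opening, from 0 (shut) to 1 (fully open), set as the call begins (left out, the last holds). The fingers move at their own pace and stop on an object; "grip_force" is the grip in N (left out, the last holds). Time passes only in rows, so rows that repeat a pose let the fingers close. It gives the time, the measured TCP pose, the force and the opening at its end, in the units of the state.
- get_obs(): the state, without advancing time (a new reading comes with each control period).
- read_camera(name): name is "scene" or "top" or "wrist"; returns the picture (480x640x3 uint8, blue, green, red); there is no depth.
- camera_params(name): a dict with "mtx" (3x3 intrinsics, pixels), "k1" (the pictures are not rectified: a ray, as slopes to the right and down, at radius r is drawn at 1 + k1 r^2 times it, then the intrinsics apply), "R" (3x3) and "t" (3): a world point X has camera coordinates R X + t. Camera axes: x right, y down, z forward; pixel columns grow to the right and rows downward; lengths in m; the calibration is good to about 2 mm. A picture is of the moment at which its call begins: read the wrist's pose just before it. camera_params takes no time and is no camera call; for the wrist camera it gives the pose at the moment of the call.
- hand_in(): hands the job in, once; it reports no verdict.
The state is a dict: "clock": time; "joint_pos": joint angles; "joint_velocities": joint speeds; "tau": joint torques, N m; "position": TCP position; "tcp_rot": TCP orientation; "wrist_force": force on the tool from outside, world axes, zero at the start; "wrist_torque": the same for the moment, N m; "grip_width": opening from 0.0 (shut) to 1.0 (fully open).
Only numpy, scipy, OpenCV 4.12 (cv2) and the standard library are available. Lean on these libraries where they do the work, as an engineer would, in place of code of your own. Each camera call takes 0.05 s, during which the arm holds its last target.

### The job

Sort the things left on the worktop: stand the two spice jars upright in the wooden caddy, one in each bay, lay the pen flat inside the blue tray and the peeler flat inside the white tray. Set each thing down gently instead of dropping it or knocking it over, and do not disturb the mill, the tin or the jar standing behind.

Things in the scene. Friction and masses are not known exactly. Their poses are not given: they have to be found in the camera images.
- spice_jar_blue: Loose glass spice jar, green screw cap, dark blue label; 45 mm diameter, 106 mm tall, 0.11 kg. Origin: centre of its underside, z up; it starts upright on the worktop.
- spice_jar_cream: Loose glass spice jar, green screw cap, cream/brown label; same size: 45 mm diameter, 106 mm tall, 0.11 kg. Origin: centre of its underside, z up; it starts upright on the worktop.
- pen: Loose slim ball pen, white barrel with black ends, lying flat on the worktop; 145 mm long (own y), 11 mm wide (own x), 9 mm high, about 0.02 kg. Origin: centre of its underside, z up; its own y runs along the pen. It can be picked at its middle by the very fingertips.
- peeler: Loose vegetable peeler with a white handle, lying flat on the worktop; 170 mm long (own x), 25 mm wide (own y), 18 mm high. Origin: centre of its underside, z up. The handle reaches from x = -85 to +20 mm and is up to 24 mm wide and 17 mm high, the thin steel blade end (14 mm wide, 6 mm high) from +20 to +85 mm. It rests leaning a few degrees (about 0.07 rad) on its rounded underside. Balance point about x = -30 mm.
- spice_caddy: Fixed dark-wood spice caddy, an open box 142 mm long (own x), 74 mm wide (own y), 40 mm high, divided across its length into two square bays, each 62 x 62 mm inside with its centre at x = -34 and +34 mm; walls and floor 6 mm thick. Origin: centre of its underside on the worktop.
- white_tray: Fixed shallow white plastic tray 215 mm long (own x), 120 mm wide (own y), walls 20 mm high; inside 207 x 112 mm, walls and floor 4 mm thick. Origin: centre of its underside on the worktop.
- blue_tray: Fixed shallow blue plastic tray, otherwise the same as the white one: 215 mm long (own x), 120 mm wide (own y), walls 20 mm high; inside 207 x 112 mm, walls and floor 4 mm thick. Origin: centre of its underside on the worktop.
- mill: Bystander: wooden pepper mill, 58 mm diameter, 170 mm tall, loose, standing behind the work, below the wall shelf that overhangs the rear of the worktop (from x = 0.62 m on, keep wrist and arm from swinging out under it). Origin: centre of its underside. Leave it alone.
- tin_2: Bystander: flat food tin, 86 mm diameter, 40 mm high, loose, standing behind the work. Origin: centre of its underside. Leave it alone.
- jar_2: Bystander: glass jar with a dark lid, 62 mm diameter, 101 mm tall, loose, standing behind the work. Origin: centre of its underside. Leave it alone.

How it is judged:
At the end, for the whole second after the job is handed in: Both spice jars stand upright (0.08 rad) on the caddy floor, one in each bay (13 mm of its centre); pen on the blue tray's floor, peeler on the white one's (origin within 45 mm along, 48 mm across, underside < 9 mm up, tilt < 0.2 rad); all released and at rest (((x of spice_jar_blue in the frame of spice_caddy between -0.047 and -0.021 m and y of spice_jar_blue in the frame of spice_caddy between -0.013 and 0.013 m and z of each of spice_jar_blue, spice_jar_cream in the frame of spice_caddy below 0.01 m and angle between each of spice_jar_blue, spice_jar_cream's own z axis and vertical below 0.08 rad and x of spice_jar_cream in the frame of spice_caddy between 0.021 and 0.047 m and y of spice_jar_cream in the frame of spice_caddy between -0.013 and 0.013 m) or (x of spice_jar_blue in the frame of spice_caddy between 0.021 and 0.047 m and y of spice_jar_blue in the frame of spice_caddy between -0.013 and 0.013 m and z of each of spice_jar_blue, spice_jar_cream in the frame of spice_caddy below 0.01 m and angle between each of spice_jar_blue, spice_jar_cream's own z axis and vertical below 0.08 rad and x of spice_jar_cream in the frame of spice_caddy between -0.047 and -0.021 m and y of spice_jar_cream in the frame of spice_caddy between -0.013 and 0.013 m)) and z of pen in the frame of blue_tray below 0.009 m and angle between each of pen, peeler's own z axis and vertical below 0.2 rad and x of pen in the frame of blue_tray between -0.045 and 0.045 m and y of pen in the frame of blue_tray between -0.048 and 0.048 m and z of peeler in the frame of white_tray below 0.009 m and x of peeler in the frame of white_tray between -0.045 and 0.045 m and y of peeler in the frame of white_tray between -0.048 and 0.048 m and linear speed of each of spice_jar_blue, spice_jar_cream, pen, peeler below 0.02 m/s and angular speed of each of spice_jar_blue, spice_jar_cream, pen, peeler below 0.2 rad/s and contact force between the fingers and spice_jar_blue below 0.05 N and contact force between the fingers and spice_jar_cream below 0.05 N and contact force between the fingers and pen below 0.05 N and contact force between the fingers and peeler below 0.05 N); the robot touches nothing.
It fails at once if one of the four things was dropped or knocked about (faster than 0.7 m/s while not held) ((linear speed of spice_jar_blue above 0.7 m/s and contact force between the fingers and spice_jar_blue below 0.05 N) or (linear speed of spice_jar_cream above 0.7 m/s and contact force between the fingers and spice_jar_cream below 0.05 N) or (linear speed of pen above 0.7 m/s and contact force between the fingers and pen below 0.05 N) or (linear speed of peeler above 0.7 m/s and contact force between the fingers and peeler below 0.05 N)).
It fails at once if the mill, the tin or the jar behind was pushed more than 20 mm or tipped (distance of any of mill, tin_2, jar_2 from where it was at the start of the episode above 0.02 m or angle between any of mill, tin_2, jar_2's own z axis and vertical above 0.3 rad).
It also fails if it takes over 120 s, if anything falls off the work surface, if the arm or the gripper's body presses on something with over 40 N, if the wrist force passes 120 N, or if a joint passes its speed limit or range.

## Working session

There is one attempt and no reset: what is moved stays moved. The work goes in short steps, Python scripts to look and compute and a tool call to move; the robot and the scene stay as the last step left them, time stands still between calls to the robot, and variables do not carry over. Pictures are saved under pics/ and viewed, and the job is handed in when it is done.

Besides the shell and the picture viewer there is one more tool, called after "Request:" as name([rows], argument=value, ...), one row to a line, values as JSON. jog_arm: Moves the arm, as the interface text tells. Its arguments: {"type":"object","properties":{"targets":{"type":"array","items":{"type":"array","items":{"type":"number"}}},"jaw":{"type":"number"},"grip_force":{"type":"number"}},"required":["targets"]}

```bash
ls; mkdir -p pics
cat > h.py <<'E'
import numpy as np, cv2
from bench import get_obs, read_camera, camera_params, hand_in
def snap(name,fn):
    p=camera_params(name); im=read_camera(name); cv2.imwrite('pics/'+fn+'.png',im)
    np.savez('pics/'+fn+'.npz',**{k:np.array(p[k]) for k in('mtx','k1','R','t')}); return im
def load(fn):
    return dict(np.load('pics/'+fn+'.npz'))
def ray(p,uv):
    K=p['mtx'];d=np.array([p['k1'].item(),0,0,0,0.])
    x=cv2.undistortPoints(np.array([[uv]],float),K,d)[0,0]
    R=p['R'];o=-R.T@p['t'].ravel();v=R.T@np.array([x[0],x[1],1]);return o,v
def onz(fn,uv,z):
    o,v=ray(load(fn),uv);return o+v*(z-o[2])/v[2]
def tri(obs):
    A=np.zeros((3,3));b=np.zeros(3);L=[]
    for fn,uv in obs:
        o,v=ray(load(fn),uv);v=v/np.linalg.norm(v);P=np.eye(3)-np.outer(v,v);A+=P;b+=P@o;L.append((o,P))
    X=np.linalg.solve(A,b);return X,[np.linalg.norm(P@(X-o)) for o,P in L]
def proj(fn,X):
    p=load(fn);d=np.array([p['k1'].item(),0,0,0,0.])
    return cv2.projectPoints(np.array([X],float),cv2.Rodrigues(p['R'])[0],p['t'].ravel(),p['mtx'],d)[0].ravel()
E
python3 - <<'E'
from h import *
for n in('scene','top','wrist'):
    snap(n,n+'0'); p=load(n+'0'); print(n,-p['R'].T@p['t'].ravel(),p['k1'],p['mtx'][0,0]); print(p['R'])
o=get_obs();print({k:np.round(v,3) for k,v in o.items()})
E
```

```text
pics
scene [-0.18155053 -0.72432244  0.87168238] -0.09520924291405417 446.9416479202935
[[ 0.6832923  -0.73013395 -0.00400715]
 [-0.44925823 -0.41609719 -0.7905885 ]
 [ 0.57556814  0.54200328 -0.61233469]]
top [-0.01641705 -0.09602554  1.41075283] -0.07878696077369782 588.2059447025451
[[ 0.16250845 -0.98666946  0.00862502]
 [-0.89495221 -0.15107201 -0.41980684]
 [ 0.41551359  0.06050318 -0.90757249]]
wrist [0.1912123  0.65077579 0.37251055] -0.046467784255866014 349.6144169365049
[[ 0.38220703  0.92407388 -0.00229122]
 [ 0.88725182 -0.36628179  0.2803959 ]
 [ 0.2582673  -0.10920217 -0.95988171]]
{'clock': np.float64(0.15), 'joint_pos': array([-1.328,  0.427,  0.074,  1.606, -0.034,  1.111, -0.067]), 'joint_velocities': array([-0.002, -0.004, -0.001, -0.002, -0.   , -0.001,  0.001]), 'tau': array([ 4.0000e-03, -9.5032e+01,  3.7640e+00, -4.6377e+01,  1.9000e-02,
        8.0000e-03, -0.0000e+00]), 'position': array([0.258, 0.624, 0.205]), 'tcp_rot': array([-6.120e-01, -3.081e+00,  1.000e-03]), 'wrist_force': array([-0.016, -0.609,  0.438]), 'wrist_torque': array([ 0.012, -0.061, -0.011]), 'grip_width': np.float64(1.004)}
```

View pics/scene0.png

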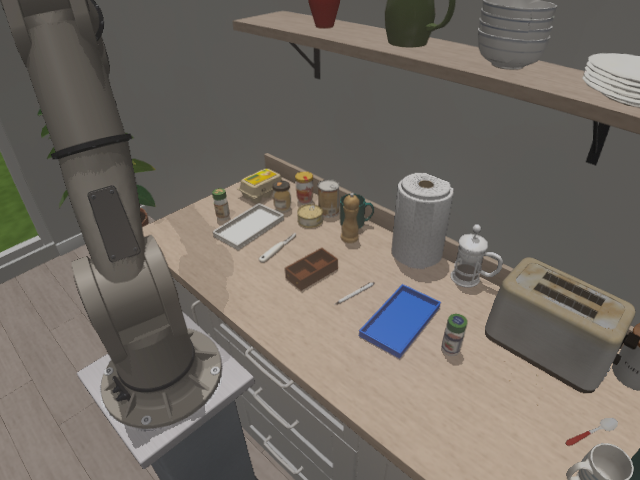

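View pics/top0.png

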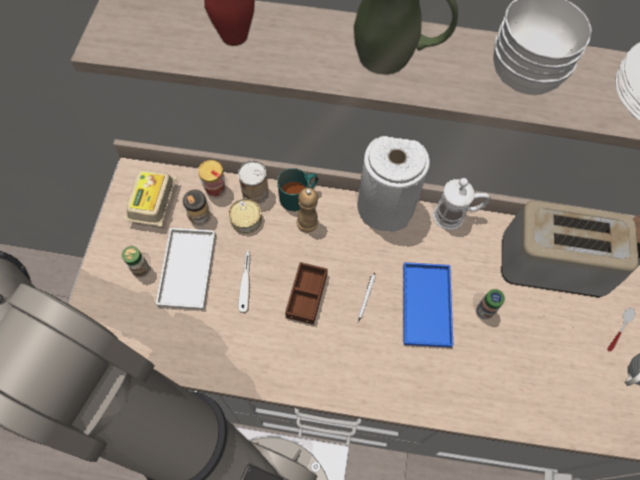

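View pics/wrist0.png

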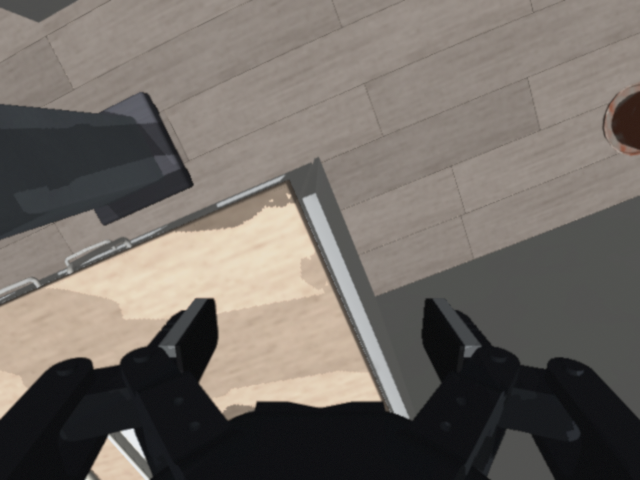

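The scene and top pictures show the white tray (top ~187,268), peeler (~244,285), caddy (~307,293), pen (~367,297), blue tray (~428,305), and the jars at (~135,260) and (~490,303). I'll enlarge them.

```bash
cat >> h.py <<'E'
def crop(fn,x0,y0,x1,y1,s,out):
    im=cv2.imread('pics/'+fn+'.png')[y0:y1,x0:x1];im=cv2.resize(im,None,fx=s,fy=s,interpolation=cv2.INTER_CUBIC)
    step=20
    for x in range((x0//step+1)*step,x1,step):
        cv2.line(im,((x-x0)*s,0),((x-x0)*s,6),(0,0,255),1);cv2.putText(im,str(x),((x-x0)*s-10,16),0,.38,(0,0,255),1)
    for y in range((y0//step+1)*step,y1,step):
        cv2.line(im,(0,(y-y0)*s),(6,(y-y0)*s),(0,0,255),1);cv2.putText(im,str(y),(8,(y-y0)*s+4),0,.38,(0,0,255),1)
    cv2.imwrite('pics/'+out+'.png',im)
E
python3 - <<'E'
from h import *
crop('top0',110,215,310,345,4,'c1');crop('top0',280,230,520,370,3,'c2')
crop('scene0',200,170,360,290,5,'c3');crop('scene0',320,260,480,380,5,'c4')
E
```

```text
(no output)
```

View pics/c1.png

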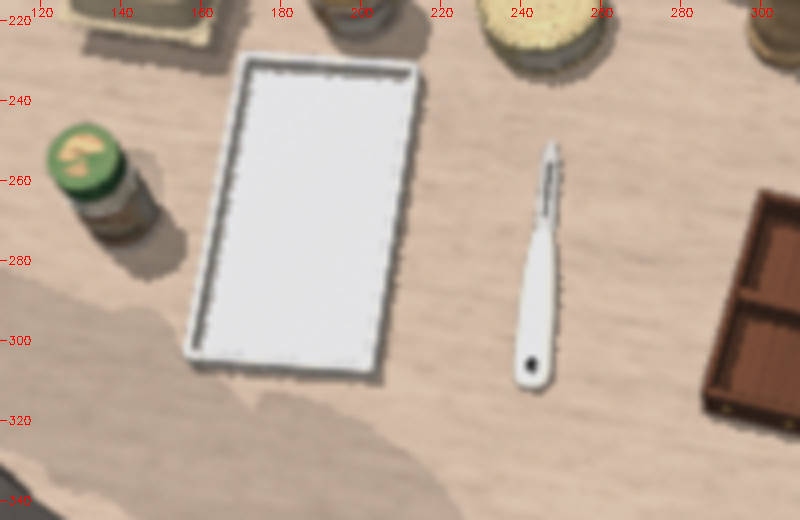

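View pics/c2.png

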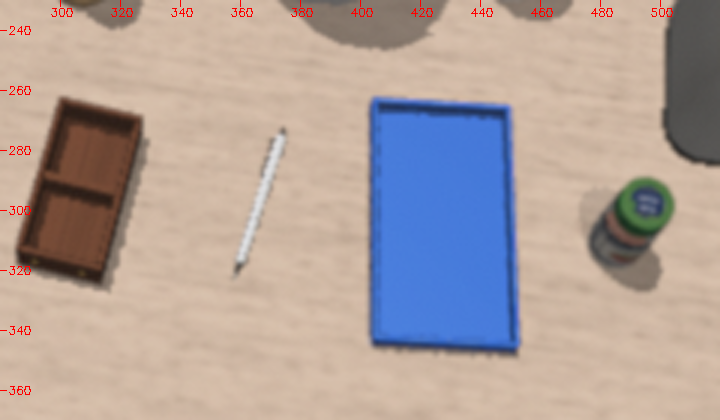

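View pics/c3.png

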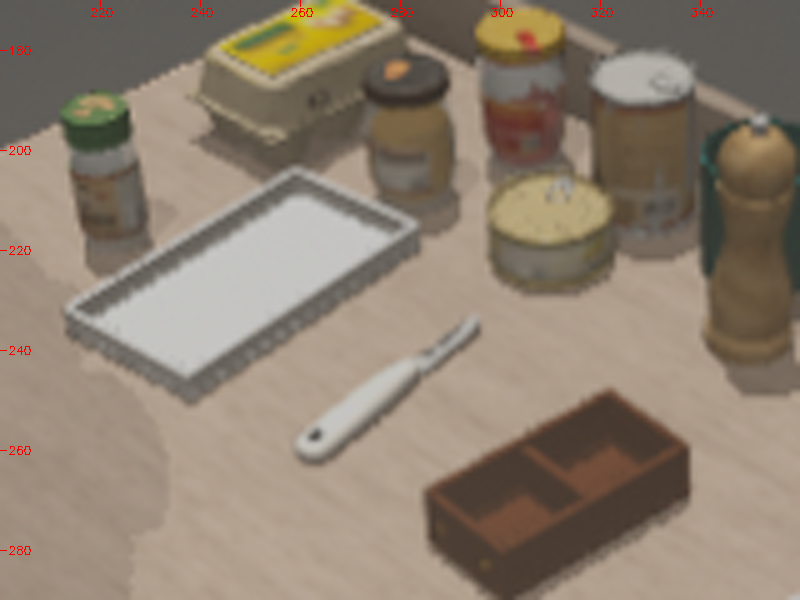

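View pics/c4.png

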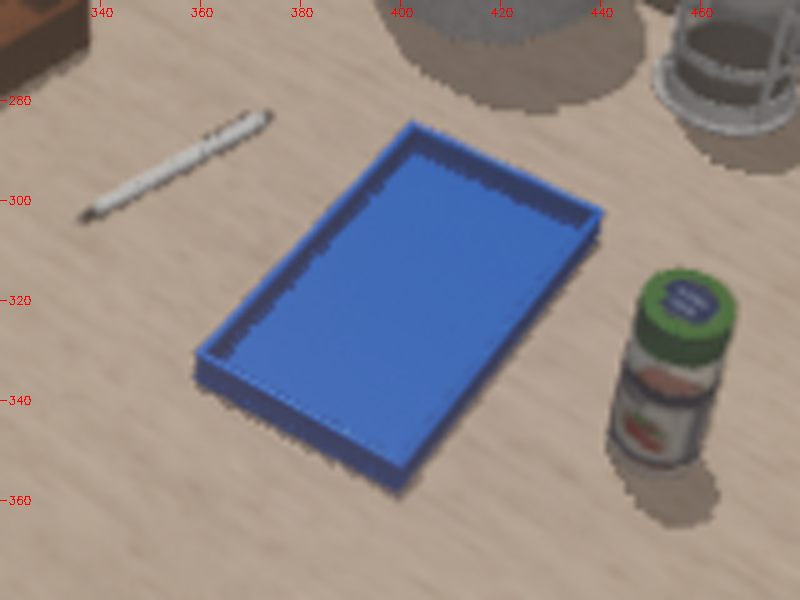

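Run:
```python
from h import *
T='top0';S='scene0'
pts={'cream cap':((131.2,254.2),(219,191.2)),'blue cap':((496,297.7),(457.6,319.4)),
'W1':((170.75,228.75),(259,203.4)),'W2':((214.5,231.25),(283.6,214.4)),'W3':((204,308),(238,247)),'W4':((157,303.75),(213.4,232.4)),
'peel tip':((247.75,251.25),(295,234)),'peel end':((243.25,312),(261,261)),'hole':((242.75,306),(263,257.2)),
'C1':((300.7,262.7),(322,248)),'C2':((327.3,269.3),(338,259.4)),'C3':((313.7,322),(300.4,280.6)),'C4':((286,316),(285.4,268.2)),
'pen1':((374.3,273.3),(373.6,283.4)),'pen2':((359.3,321.3),(336.4,303.6)),
'B1':((404.3,262.7),(402.4,284.6)),'B2':((449.7,265.3),(440.6,302.4)),'B3':((452.3,345.7),(400,353.4)),'B4':((404.7,344),(359.6,330.2))}
P={}
for k,(a,b) in pts.items():
    X,r=tri([(T,a),(S,b)]);P[k]=X
    z={'c':.106,'b':.106,'W':.02,'p':.005,'h':.016,'C':.04,'B':.02}[k[0]]
    print(k,X.round(4),np.round(r,4),'top@z',onz(T,a,z)[:2].round(4),'scene@z',onz(S,b,z)[:2].round(4))
for c,n in(('W',4),('C',4),('B',4)):
    for w,fn in((0,T),(1,S)):
        z={'W':.02,'C':.04,'B':.02}[c]
        Q=[onz(fn,pts[f'{c}{i}'][w],z)[:2] for i in(1,2,3,4)]
        l=(Q[0]+Q[1]-Q[2]-Q[3])/2
        print(c,fn,'cen',np.mean(Q,0).round(4),'yaw',np.degrees(np.arctan2(l[1],l[0])).round(1),'len',np.linalg.norm(l).round(4),'w',np.linalg.norm((Q[0]+Q[3]-Q[1]-Q[2])/2).round(4))
```

```text
cream cap [0.4936 0.4319 0.1058] [0.0026 0.0026] top@z [0.491  0.4327] scene@z [0.4963 0.4313]
blue cap [ 0.5255 -0.4538  0.1094] [0.0018 0.0018] top@z [ 0.5254 -0.4535] scene@z [ 0.5306 -0.4533]
W1 [0.6158 0.3834 0.0208] [0.0026 0.0026] top@z [0.6136 0.3846] scene@z [0.6194 0.3841]
W2 [0.628  0.2666 0.0207] [0.0027 0.0027] top@z [0.6257 0.2679] scene@z [0.6317 0.2671]
W3 [0.4169 0.2454 0.0124] [0.0016 0.0016] top@z [0.413  0.2441] scene@z [0.4132 0.2364]
W4 [0.4071 0.3644 0.0154] [0.0019 0.0019] top@z [0.4039 0.3634] scene@z [0.4058 0.3581]
peel tip [0.5915 0.1708 0.0056] [0.0019 0.0019] top@z [0.5899 0.1717] scene@z [0.5941 0.1712]
peel end [0.4265 0.1469 0.0048] [0.0026 0.0026] top@z [0.4239 0.1478] scene@z [0.429  0.1461]
hole [0.4393 0.1508 0.0102] [0.0018 0.0018] top@z [0.4357 0.1505] scene@z [0.437  0.1445]
C1 [0.5685 0.025  0.0384] [0.002 0.002] top@z [0.5659 0.0258] scene@z [0.5693 0.0232]
C2 [ 0.5632 -0.0447  0.036 ] [0.0025 0.0025] top@z [ 0.5592 -0.0437] scene@z [ 0.5624 -0.0485]
C3 [ 0.4197 -0.0342  0.0408] [0.0037 0.0037] top@z [ 0.4165 -0.0325] scene@z [ 0.4242 -0.0344
[... 301 characters left out ...]
0.0179] [0.0016 0.0016] top@z [ 0.6189 -0.2364] scene@z [ 0.6211 -0.2392]
B2 [ 0.6335 -0.3552  0.0182] [0.0017 0.0017] top@z [ 0.6311 -0.3537] scene@z [ 0.6337 -0.3566]
B3 [ 0.4206 -0.3766  0.0183] [0.002 0.002] top@z [ 0.4183 -0.3751] scene@z [ 0.4214 -0.378 ]
B4 [ 0.4058 -0.2607  0.0237] [0.0034 0.0034] top@z [ 0.4038 -0.2594] scene@z [ 0.4119 -0.2598]
W top0 cen [0.514 0.315] yaw 6.1 len 0.2124 w 0.1185
W scene0 cen [0.5175 0.3114] yaw 7.5 len 0.2179 w 0.1197
C top0 cen [ 0.4905 -0.0034] yaw -4.4 len 0.1446 w 0.0695
C scene0 cen [ 0.4968 -0.0062] yaw -5.3 len 0.1387 w 0.0709
B top0 cen [ 0.518  -0.3062] yaw 5.9 len 0.2151 w 0.1173
B scene0 cen [ 0.522  -0.3084] yaw 5.7 len 0.2118 w 0.1183
```

Measurements are consistent to within about 5 mm, and the sizes and heights match the text. I'll write the planner and then move over the cream jar.

```bash
cat >> h.py <<'E'
from scipy.spatial.transform import Rotation as Ro
def plan(x,y,z,yaw=None):
    "yaw: tool y axis heading in deg (mod 180)"
    o=get_obs();R=Ro.from_rotvec(o['tcp_rot']).as_matrix();d=np.array([x,y,z])-o['position']
    cy=np.degrees(np.arctan2(R[1,1],R[0,1]));t=0
    if yaw is not None: t=-np.radians((yaw-cy+90)%180-90)
    print('t%.2f'%o['clock'],'pos',o['position'].round(4),'yawy %.2f'%cy,'tilt %.2f'%np.degrees(np.arccos(-R[2,2])),'shift',(R.T@d/.05).round(3),'turn %.3f'%t,'rows %.1f'%max(np.linalg.norm(d)/.0625,abs(t)/.187),'grip %.3f'%o['grip_width'],'q7 %.2f'%o['joint_pos'][6])
E
python3 -c "
from h import *
plan(.4935,.432,.2,85)"
```

```text
t0.15 pos [0.2577 0.6235 0.2054] yawy 67.55 tilt 0.06 shift [-5.822 -1.739  0.11 ] turn -0.305 rows 4.9 grip 1.004 q7 -0.07
```

Request:
jog_arm([
  [-1.16,-0.35,0,-0.06],
  [-2.3,-0.7,0,-0.12],
  [-3.5,-1.04,0,-0.18],
  [-4.65,-1.4,0,-0.24],
  [-5.8,-1.74,0.1,-0.305],
])

```text
clock: 0.78
position: [0.494, 0.4313, 0.2011]
tcp_rot: [0.133, 3.139, 0.001]
wrist_force: [0.8, -0.2, -0.2]
grip_width: 1.0
```

Request:
jog_arm([
  [0,0,0,0],
  [0,0,0,0],
])

```text
clock: 1.02
position: [0.4921, 0.4329, 0.2006]
tcp_rot: [-0.137, -3.138, 0.0]
wrist_force: [0.6, 0.8, -0.2]
grip_width: 0.996
```

```bash
python3 -c "
from h import *
plan(.4935,.432,.2,85)
snap('wrist','w1')"
```

```text
t1.02 pos [0.4921 0.4329 0.2006] yawy 84.99 tilt 0.04 shift [-0.028 -0.015  0.013] turn -0.000 rows 0.0 grip 0.996 q7 0.70
```

View pics/w1.png

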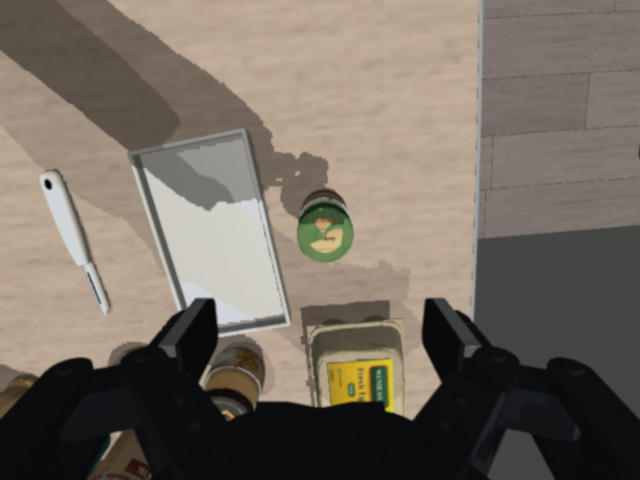

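Wrist view: cream jar's cap centre is near (325,233), the white tray rim corners near (131,152), (245,131), (288,323), (182,336), and the peeler is at left. Enlarging.

Run:
```python
from h import *
crop('w1',20,110,360,345,2,'c5');crop('w1',280,175,380,275,6,'c6')
```

```text
(no output)
```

View pics/c5.png

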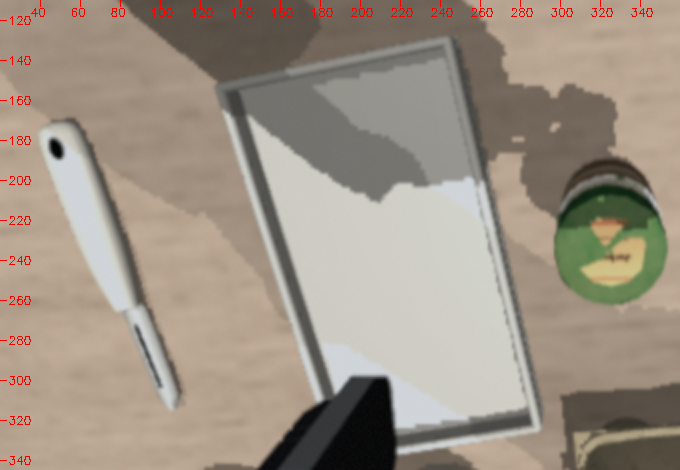

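View pics/c6.png

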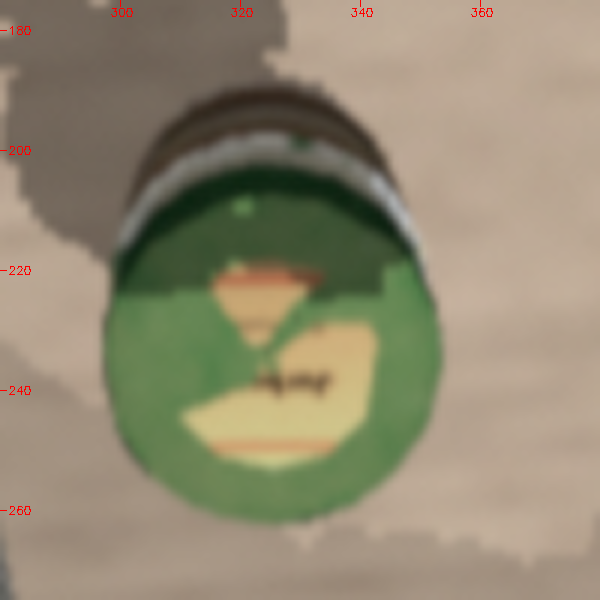

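Run:
```python
from h import *
print('cap',onz('w1',(325.5,234.5),.106), tri([('w1',(325.5,234.5)),('top0',(131.2,254.2)),('scene0',(219,191.2))]))
Q=[onz('w1',u,.02)[:2] for u in((131,153),(245,129),(290,325))]
print(np.round(Q,4),'W cen',(Q[0]+Q[2])/2)
for s in (Q[0]-Q[1],Q[2]-Q[1]): print(np.linalg.norm(s),np.degrees(np.arctan2(s[1],s[0])))
a,b=onz('w1',(49,170),.006)[:2],onz('w1',(107,314),.004)[:2];print('peeler',a,b,(a+b)/2,np.linalg.norm(b-a),np.degrees(np.arctan2(*(b-a)[::-1])))
print(tri([('w1',(107,314)),('top0',(247.75,251.25)),('scene0',(295,234))]))
for n in('w1','top0','scene0'): print(n,proj(n,(.4935,.432,.106)))
```

```text
cap [0.49251591 0.43700298 0.106     ] (array([0.49477825, 0.43526568, 0.10256042]), [np.float64(0.0021304115739826145), np.float64(0.0024199468355377033), np.float64(0.003672480819905635)])
[[0.4166 0.253 ]
 [0.4053 0.3685]
 [0.6172 0.3881]] W cen [0.5169154 0.3205455]
0.11605009931178978 -84.40157397533189
0.2128919638439461 5.283935397365296
peeler [0.42432391 0.15280568] [0.59482666 0.17120372] [0.50957528 0.1620047 ] 0.17149249856453594 6.158651506953484
(array([0.59304904, 0.17172318, 0.00444283]), [np.float64(0.0014281860361755286), np.float64(0.002661911422171376), np.float64(0.001323311793506121)])
w1 [319.19463841 236.25823478]
top0 [131.75422756 253.32159571]
scene0 [218.20331796 191.4436477 ]
```

```bash
python3 -c "
from h import *
plan(.494,.4355,.057,85)"
```

```text
t1.07 pos [0.4915 0.4336 0.2007] yawy 85.07 tilt 0.05 shift [-0.048  0.043  2.874] turn 0.001 rows 2.3 grip 0.997 q7 0.70
```

Request:
jog_arm([
  [-0.05,0.04,0.7,0],
  [-0.05,0.04,1.4,0],
  [-0.05,0.04,2.1,0],
  [-0.05,0.04,2.6,0],
  [-0.05,0.04,2.87,0],
])

```text
clock: 1.7
position: [0.4935, 0.4354, 0.0561]
tcp_rot: [-0.133, -3.137, 0.001]
wrist_force: [0.7, 0.1, 0.2]
grip_width: 1.0
```

Request:
jog_arm([
  [0,0,0,0],
  [0,0,0,0],
  [0,0,0,0],
  [0,0,0,0],
  [0,0,0,0],
], jaw=0.3, grip_force=30)

```text
clock: 2.33
position: [0.4958, 0.4352, 0.0588]
tcp_rot: [0.136, 3.137, 0.003]
wrist_force: [0.3, 0.7, 7.4]
grip_width: 0.516
```

Request:
jog_arm([
  [0,0,0,0],
  [0,0,0,0],
  [0,0,0,0],
])

```text
clock: 2.7
position: [0.4958, 0.4352, 0.0588]
tcp_rot: [0.136, 3.137, 0.003]
wrist_force: [-0.6, 1.4, 6.9]
grip_width: 0.517
```

Request:
jog_arm([
  [0,0,-0.1,0],
  [0,0,-0.3,0],
  [0,0,-0.7,0],
  [0,0,-1.2,0],
  [0,0,-1.6,0],
])

```text
clock: 3.32
position: [0.4956, 0.4347, 0.1397]
tcp_rot: [0.136, 3.138, 0.002]
wrist_force: [-0.3, -0.3, -1.4]
grip_width: 0.513
```

```bash
python3 -c "
from h import *
plan(.527,.029,.16,85.2)
snap('scene','s2');crop('s2',180,130,340,250,5,'c7')"
```

```text
t3.33 pos [0.4956 0.4347 0.1397] yawy 85.02 tilt 0.09 shift [-1.331 -8.029 -0.414] turn -0.003 rows 6.5 grip 0.513 q7 0.71
```

View pics/c7.png

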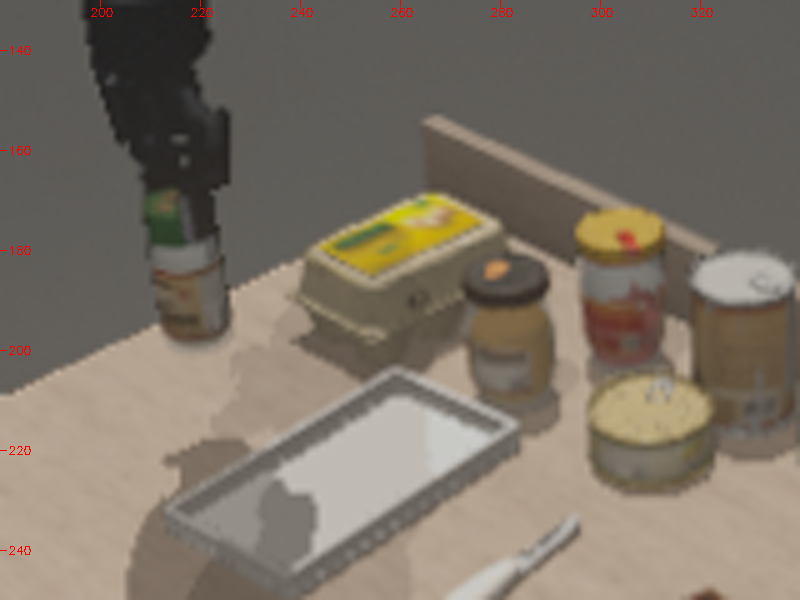

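Request:
jog_arm([
  [0,-1.1,-0.2,0],
  [0,-2.3,-0.4,0],
  [-0.1,-3.5,-0.4,0],
  [-0.1,-4.6,-0.4,0],
  [-0.1,-5.6,-0.4,0],
])

```text
clock: 4.0
position: [0.4756, 0.153, 0.1579]
tcp_rot: [0.137, 3.138, 0.001]
wrist_force: [1.0, 0.2, -0.7]
grip_width: 0.518
```

Request:
jog_arm([
  [0,0,0,0],
  [0,0,0,0],
])

```text
clock: 4.25
position: [0.4761, 0.1554, 0.1579]
tcp_rot: [0.137, 3.138, 0.001]
wrist_force: [-0.8, 0.3, -0.1]
grip_width: 0.514
```

```bash
python3 -c "
from h import *
plan(.527,.029,.16,85.2)
snap('wrist','w2')"
```

```text
t4.25 pos [0.4761 0.1554 0.1579] yawy 85.01 tilt 0.05 shift [-1.234 -2.43  -0.044] turn -0.003 rows 2.2 grip 0.514 q7 1.09
```

View pics/w2.png

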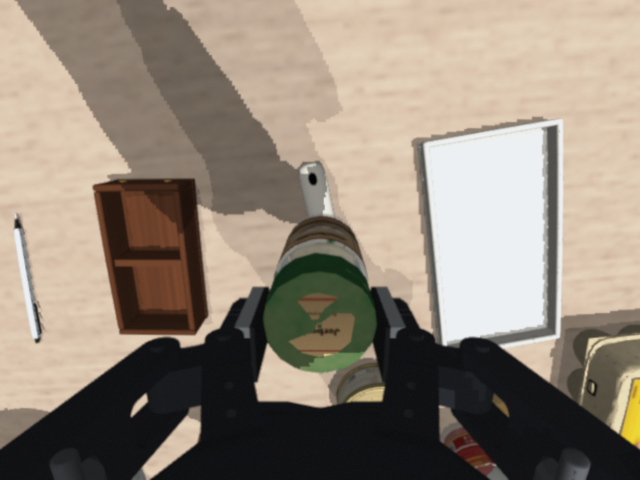

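Wrist view: caddy rim corners are near (94,187), (195,180), (207,320), (119,333). All white tray corners and the pen are visible, and the jar is held straight. Enlarging.

Run:
```python
from h import *
crop('w2',80,165,220,345,4,'c8');crop('w2',400,105,580,360,3,'c9');crop('w2',0,200,80,350,5,'c10')
```

```text
(no output)
```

View pics/c8.png

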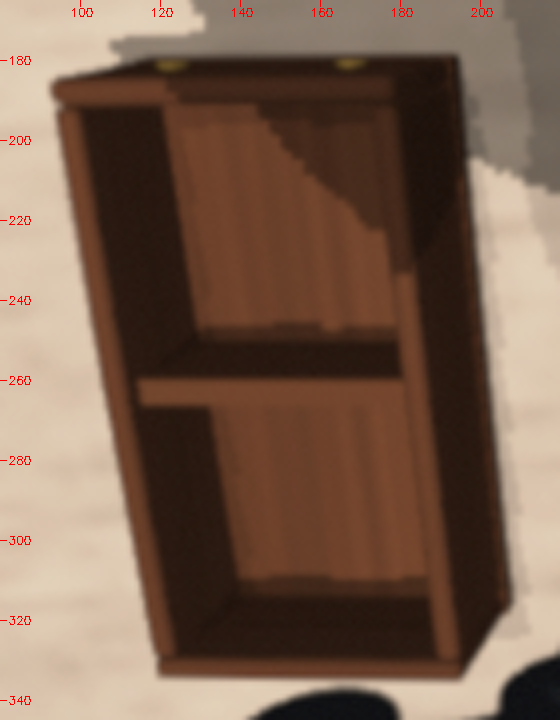

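View pics/c9.png

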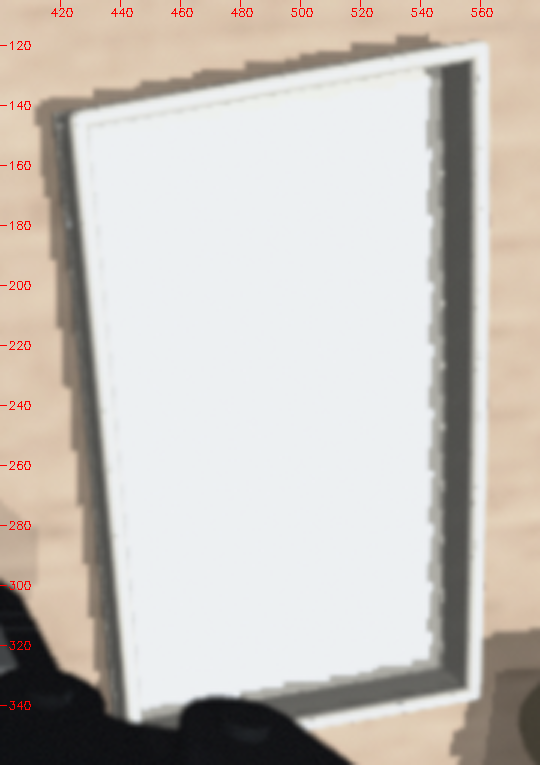

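View pics/c10.png

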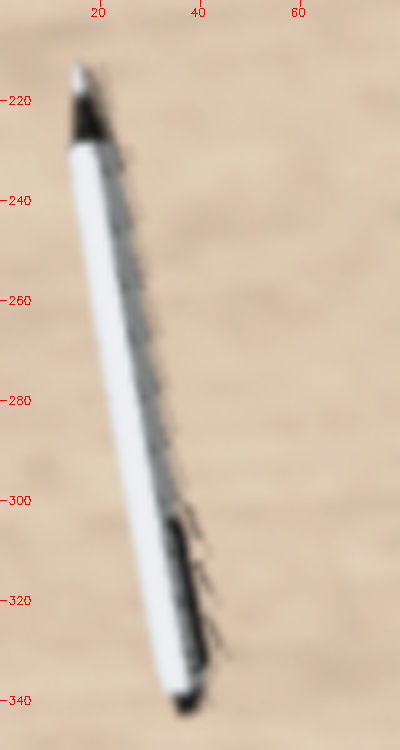

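```bash
python3 - <<'E'
from h import *
def rect(fn,pts,z):
    Q=[onz(fn,u,z)[:2] for u in pts]   # nearL? order: a,b near x-small ; c,d far x
    l=(Q[2]+Q[3]-Q[0]-Q[1])/2
    print(np.round(Q,4).tolist(),'cen',np.mean(Q,0).round(4),'yaw %.1f'%np.degrees(np.arctan2(l[1],l[0])),'len %.4f w %.4f'%(np.linalg.norm(l),np.linalg.norm((Q[0]+Q[3]-Q[1]-Q[2])/2)))
rect('w2',((93.2,185.5),(177,184),(195.5,334.3),(120,333.8)),.04)
rect('w2',((423.3,143.3),(563,119),(559.3,337.3),(442.7,345.7)),.02)
a,b=onz('w2',(15.6,213),.004)[:2],onz('w2',(37.4,342),.004)[:2];print('pen',a,b,(a+b)/2,np.linalg.norm(b-a),np.degrees(np.arctan2(*(b-a)[::-1])))
print(tri([('w2',(93.2,185.5)),('top0',(313.7,322)),('scene0',(300.4,280.6))]))
print(tri([('w2',(120,333.8)),('top0',(327.3,269.3)),('scene0',(338,259.4))]))
print(tri([('w2',(195.5,334.3)),('top0',(300.7,262.7)),('scene0',(322,248))]))
# held jar cap
for z in(.16,.155): print(onz('w2',(320.5,317),z))
E
python3 -c "
from h import *
crop('w2',250,205,390,385,4,'c11')"
```

```text
[[0.4241, -0.0289], [0.4296, 0.042], [0.5685, 0.031], [0.5627, -0.0411]] cen [0.4962 0.0007] yaw -4.8 len 0.1392 w 0.0717
[[0.4159, 0.2486], [0.4047, 0.3687], [0.6174, 0.388], [0.6147, 0.2676]] cen [0.5131 0.3182] yaw 5.3 len 0.2067 w 0.1203
pen [ 0.44485748 -0.13884838] [ 0.58645828 -0.16336916] [ 0.51565788 -0.15110877] 0.1437082270983457 -9.8243875589491
(array([ 0.42272009, -0.03218946,  0.03619371]), [np.float64(0.0017629081021747213), np.float64(0.0048294962528897195), np.float64(0.0034665404344102597)])
(array([ 0.56416431, -0.04430711,  0.03537547]), [np.float64(0.0009550227971649897), np.float64(0.0029194389229487963), np.float64(0.0021183845865340735)])
(array([0.5711201 , 0.02718223, 0.03463391]), [np.float64(0.0013688103436008956), np.float64(0.002803325757718266), np.float64(0.002298476638279321)])
[0.49460701 0.15397896 0.16      ]
[0.49733965 0.15375388 0.155     ]
```

View pics/c11.png

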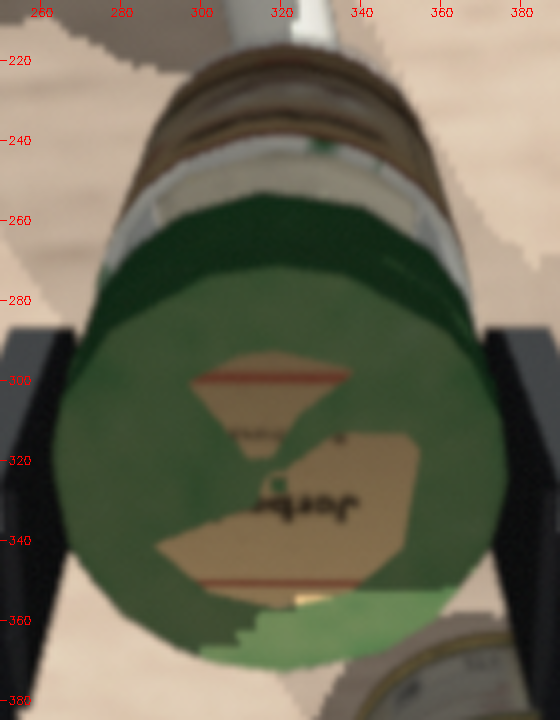

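Run:
```python
from h import *
print(onz('w2',(320,322),.205))
# caddy centre using diff heights
p=load('w2');print(-p['R'].T@p['t'].ravel())
```

```text
[0.47214328 0.15562665 0.205     ]
[0.40439459 0.16140966 0.3250643 ]
```

```bash
python3 -c "
from h import *
plan(.5315,-.005,.135,85.2)"
```

```text
t4.30 pos [0.4761 0.1559 0.1577] yawy 85.07 tilt 0.04 shift [-1.381 -3.112  0.453] turn -0.002 rows 2.7 grip 0.516 q7 1.09
```

Request:
jog_arm([
  [-0.4,-0.9,0,0],
  [-0.8,-1.8,0,0],
  [-1.2,-2.6,0.1,0],
  [-1.38,-3.11,0.3,0],
  [-1.38,-3.11,0.45,0],
])

```text
clock: 4.92
position: [0.5317, -0.0069, 0.1344]
tcp_rot: [-0.139, -3.138, 0.001]
wrist_force: [-0.8, 0.8, -0.9]
grip_width: 0.514
```

Request:
jog_arm([
  [0,0,0,0],
  [0,0,0,0],
])

```text
clock: 5.18
position: [0.5313, -0.0045, 0.1351]
tcp_rot: [0.133, 3.139, 0.0]
wrist_force: [-0.4, 0.5, -1.0]
grip_width: 0.515
```

```bash
python3 -c "
from h import *
plan(.5315,-.005,.135,85.2)
snap('wrist','w3');snap('top','t3');snap('scene','s3')
crop('w3',210,110,430,380,3,'c12');crop('t3',260,200,360,340,4,'c13');crop('s3',260,180,380,300,5,'c14')"
```

```text
t5.17 pos [ 0.5313 -0.0045  0.1351] yawy 85.14 tilt 0.02 shift [-0.006 -0.01   0.002] turn -0.001 rows 0.0 grip 0.515 q7 1.47
```

View pics/c12.png

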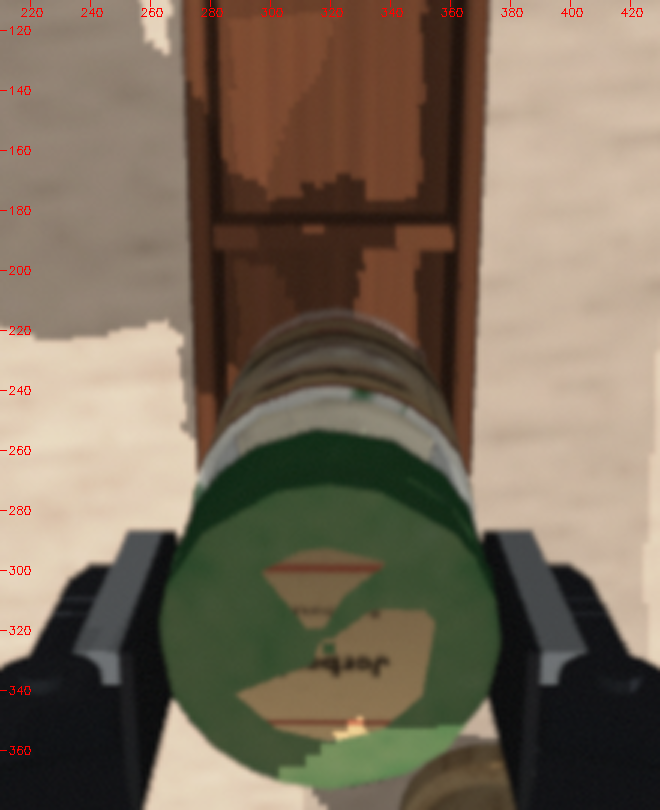

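View pics/c13.png

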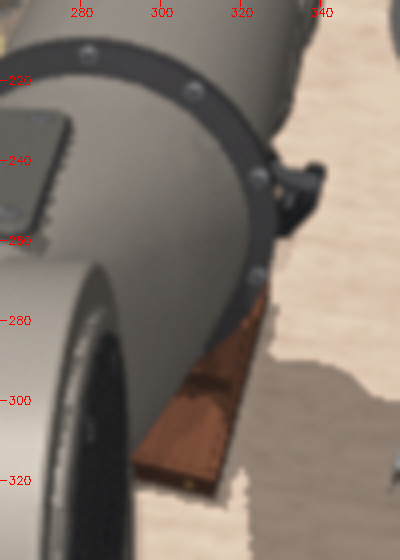

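View pics/c14.png

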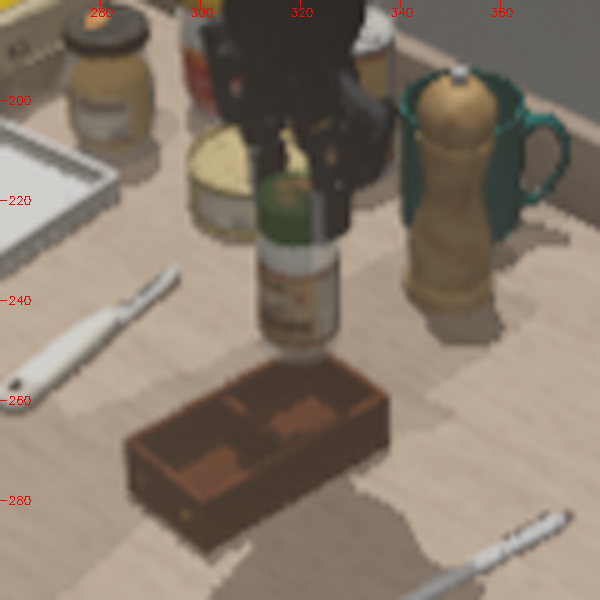

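Run:
```python
from h import *
print('div',onz('w3',(281.3,189.2),.04),onz('w3',(361.7,189.2),.04),onz('w3',(321.5,189.2),.04))
print('outer at far',onz('w3',(276,250),.04),onz('w3',(366.5,250),.04), 'edges',onz('w3',(272.5,150),.04),onz('w3',(371,150),.04))
print('cap',onz('w3',((263.5+376.5)/2,(271.5+372)/2),.182))
print('base',onz('w3',(319.5,213.5),.077))
```

```text
div [ 0.49380606 -0.0304788   0.04      ] [0.49893379 0.02967995 0.04      ] [ 4.96393383e-01 -4.01680556e-04  4.00000000e-02]
outer at far [ 0.54111002 -0.0401674   0.04      ] [0.5471703  0.03096168 0.04      ] edges [ 0.46475918 -0.03362875  0.04      ] [0.47086387 0.03799037 0.04      ]
cap [ 0.52733107 -0.00425115  0.182     ]
base [ 0.50701686 -0.00278799  0.077     ]
```

Request:
jog_arm([
  [-0.04,0.01,0.3,0],
  [-0.04,0.01,0.6,0],
  [-0.04,0.01,0.9,0],
  [-0.04,0.01,1.15,0],
  [-0.04,0.01,1.3,0],
])

```text
clock: 5.95
position: [0.5328, -0.0056, 0.0688]
tcp_rot: [-0.136, -3.138, 0.001]
wrist_force: [0.4, 0.0, -1.7]
grip_width: 0.511
```

Request:
jog_arm([
  [0,0,0.03,0],
  [0,0,0.06,0],
  [0,0,0.08,0],
  [0,0,0.08,0],
])

```text
clock: 6.45
position: [0.5333, -0.0055, 0.0661]
tcp_rot: [0.136, 3.138, 0.0]
wrist_force: [-0.3, 0.3, -1.0]
grip_width: 0.515
```

Request:
jog_arm([
  [0,0,0.02,0],
  [0,0,0.04,0],
  [0,0,0.04,0],
])

```text
clock: 6.82
position: [0.5339, -0.0054, 0.0646]
tcp_rot: [0.136, 3.137, 0.001]
wrist_force: [-2.1, 1.1, 10.5]
grip_width: 0.518
```

```bash
python3 -c "
from h import *
snap('wrist','w4');snap('scene','s4')
crop('w4',210,90,430,380,3,'c15');crop('s4',260,180,380,300,5,'c16')"
```

```text
(no output)
```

View pics/c15.png

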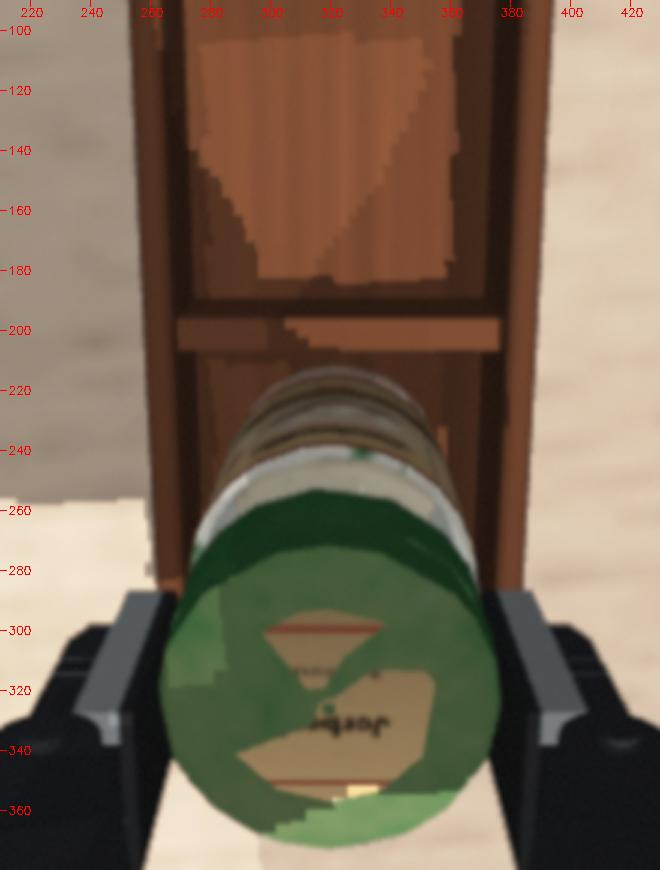

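View pics/c16.png

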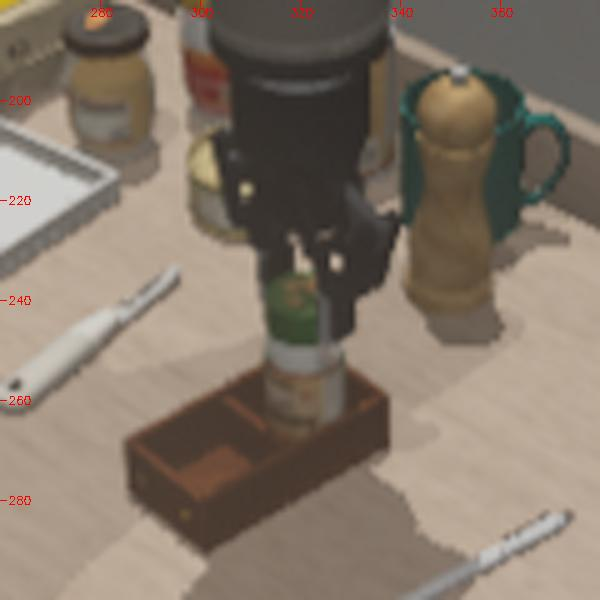

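Request:
jog_arm([
  [0,0,-0.01,0],
  [0,0,-0.01,0],
  [0,0,-0.01,0],
  [0,0,-0.01,0],
  [0,0,-0.01,0],
], jaw=0.8)

```text
clock: 7.55
position: [0.5331, -0.0055, 0.0644]
tcp_rot: [-0.136, -3.138, 0.0]
wrist_force: [-0.6, 0.4, -0.2]
grip_width: 0.801
```

Request:
jog_arm([
  [0,0,-0.4,0],
  [0,0,-0.9,0],
  [0,0,-1.5,0],
  [0,0,-2.1,0],
  [0,0,-2.6,0],
])

```text
clock: 8.18
position: [0.5333, -0.0056, 0.1956]
tcp_rot: [0.136, 3.138, 0.0]
wrist_force: [-0.3, 0.2, -1.1]
grip_width: 0.799
```

```bash
python3 -c "
from h import *
plan(.479,.157,.19,97.5)
snap('wrist','w5');snap('scene','s5')
crop('w5',210,90,430,380,3,'c15');crop('s5',260,180,380,300,5,'c16')"
```

```text
t8.18 pos [ 0.5333 -0.0056  0.1956] yawy 85.02 tilt 0.03 shift [1.364 3.145 0.112] turn -0.218 rows 2.7 grip 0.799 q7 1.45
```

View pics/c15.png

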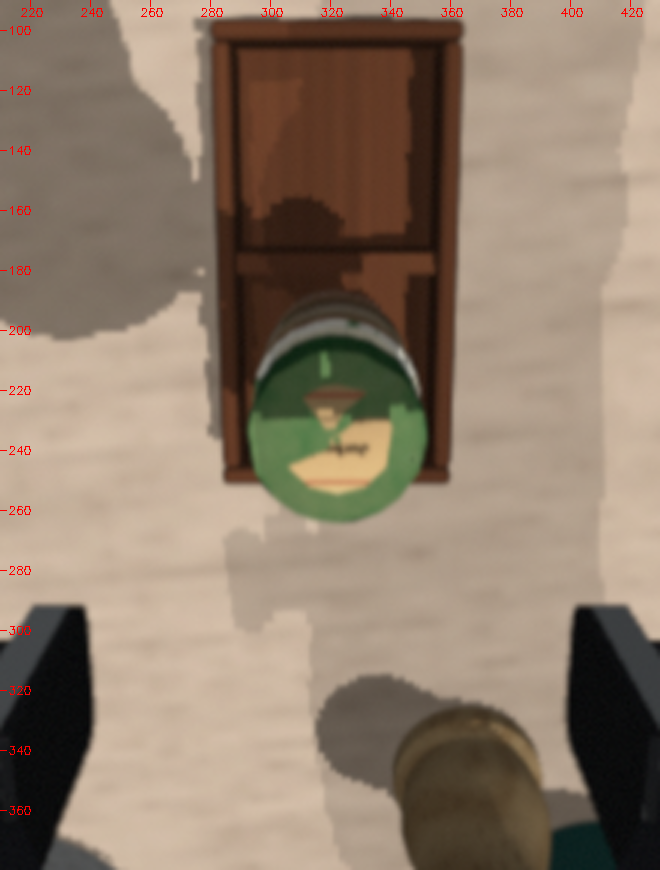

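View pics/c16.png

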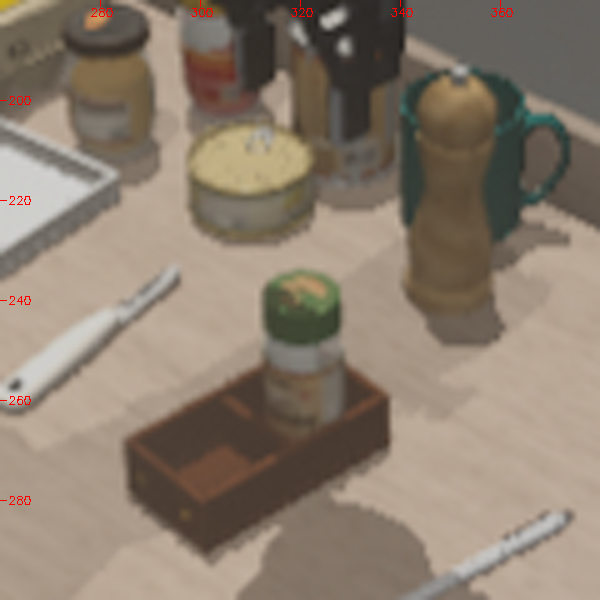

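Run:
```python
from h import *
Q=np.array([onz('w5',u,.04)[:2] for u in((280.3,97.3),(364.3,97.3),(359.7,251),(285,251))])
c=Q.mean(0);l=(Q[2]+Q[3]-Q[0]-Q[1])/2;a=np.arctan2(l[1],l[0]);j=onz('w5',(322.5,234.8),.112)[:2]
print(Q.round(4),c,np.linalg.norm(l),np.degrees(a),'jar',j,'rel',Ro.from_euler('z',-a).as_matrix()[:2,:2]@(j-c))
```

```text
[[ 0.4243 -0.0306]
 [ 0.4306  0.0419]
 [ 0.57    0.0299]
 [ 0.5637 -0.0424]] [ 4.97152287e-01 -2.89446053e-04] 0.1398924597665084 -4.860527504043774 jar [ 0.53073687 -0.00353121] rel [ 0.03373849 -0.00038447]
```

Request:
jog_arm([
  [0.4,0.8,0,-0.05],
  [0.8,1.7,0,-0.1],
  [1.2,2.6,0,-0.16],
  [1.36,3.15,0,-0.22],
  [1.36,3.15,0.1,-0.22],
], jaw=0.6)

```text
clock: 8.9
position: [0.4789, 0.1592, 0.1891]
tcp_rot: [-0.216, 3.134, 0.001]
wrist_force: [-0.7, -0.5, -0.3]
grip_width: 0.601
```

Request:
jog_arm([
  [0,0,0,0],
  [0,0,0,0],
])

```text
clock: 9.15
position: [0.4795, 0.1561, 0.1893]
tcp_rot: [0.206, -3.135, 0.001]
wrist_force: [-0.2, -0.4, 0.5]
grip_width: 0.6
```

```bash
python3 -c "
from h import *
plan(.479,.157,.19,97.5)
snap('wrist','w6')
crop('w6',220,60,420,330,3,'c17')"
```

```text
t9.15 pos [0.4795 0.1561 0.1893] yawy 97.51 tilt 0.03 shift [ 0.007  0.019 -0.015] turn 0.000 rows 0.0 grip 0.600 q7 1.29
```

View pics/c17.png

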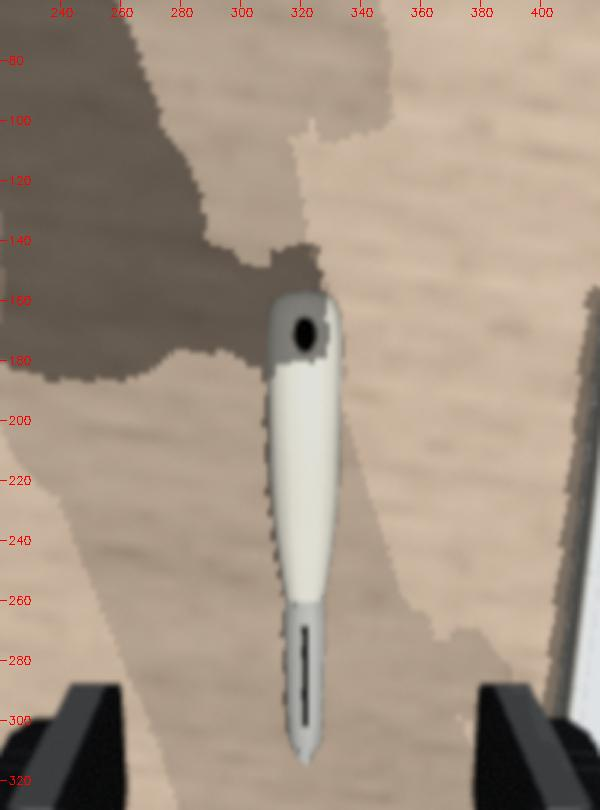

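View pics/w6.png

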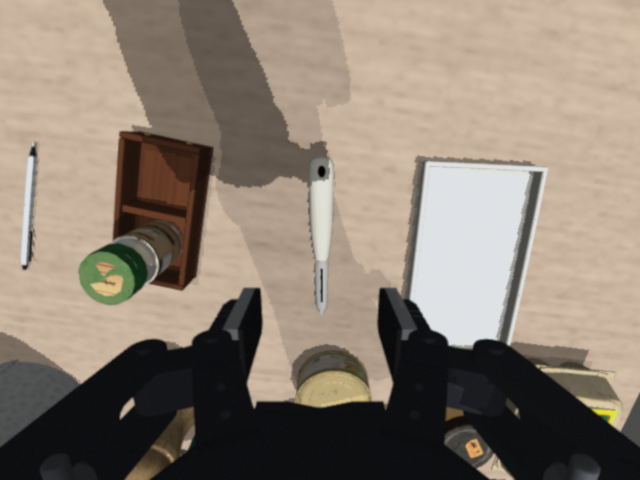

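Run:
```python
from h import *
a,b=onz('w6',(321.7,157),.006)[:2],onz('w6',(321.7,314.3),.004)[:2];l=b-a
yaw=np.arctan2(l[1],l[0]);c=(a+b)/2
print('peeler',a,b,c,np.linalg.norm(l),np.degrees(yaw),'grasp',c-.03*l/np.linalg.norm(l))
print('tri hole',tri([('w6',(321.7,171)),('w1',(48,184)),('top0',(242.75,306)),('scene0',(263,257.2))]))
print('tri junction', tri([('w6',(321.7,260)),('w1',(88.,262.))]))
print(tri([('w6',(321.7,314.3)),('w1',(107,314)),('top0',(247.75,251.25)),('scene0',(295,234))]))
plan(.4795,.158,.05,yaw*57.2958+90)
crop('w6',390,150,560,360,4,'c18')
```

```text
peeler [0.42526332 0.15069599] [0.59579594 0.17342941] [0.51052963 0.1620627 ] 0.17204122363792598 7.593237184979773 grasp [0.4807927  0.15809852]
tri hole (array([0.438781  , 0.15123119, 0.0104313 ]), [np.float64(0.0012696119334233535), np.float64(0.000510607355947423), np.float64(0.001253670218405447), np.float64(0.002460291706363581)])
tri junction (array([0.53081223, 0.16502493, 0.00268875]), [np.float64(0.00136028967526266), np.float64(0.0013602896752626273)])
(array([0.59358246, 0.1722309 , 0.00466738]), [np.float64(0.001968125873284766), np.float64(0.0008642708151620297), np.float64(0.0032253154630004673), np.float64(0.0011043523209420248)])
t9.20 pos [0.4794 0.1562 0.1894] yawy 97.52 tilt 0.02 shift [-0.006  0.035  2.787] turn -0.001 rows 2.2 grip 0.595 q7 1.29
```

View pics/c18.png

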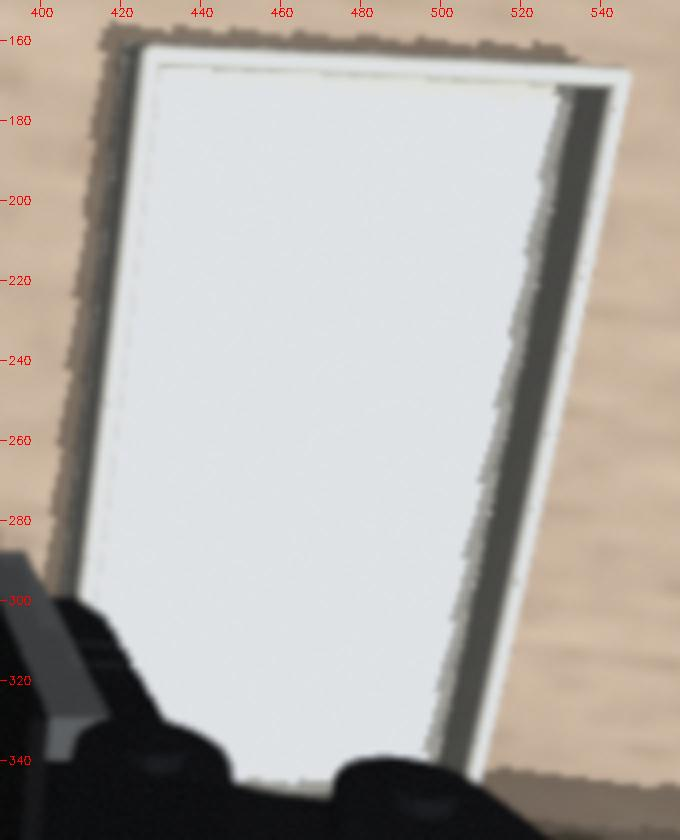

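Request:
jog_arm([
  [0,0.035,0.9,0],
  [0,0.035,1.8,0],
  [0,0.035,2.6,0],
  [0,0.035,3.2,0],
  [0,0.035,3.45,0],
], jaw=0.45)

```text
clock: 9.82
position: [0.4784, 0.1581, 0.0156]
tcp_rot: [0.207, -3.133, 0.002]
wrist_force: [0.3, 0.6, 0.5]
grip_width: 0.447
```

Request:
jog_arm([
  [0,0,0.07,0],
  [0,0,0.12,0],
  [0,0,0.15,0],
  [0,0,0.15,0],
])

```text
clock: 10.32
position: [0.4791, 0.1592, 0.0099]
tcp_rot: [-0.209, 3.134, 0.001]
wrist_force: [0.7, 0.7, 0.4]
grip_width: 0.45
```

```bash
python3 -c "
from h import *
plan(.4808,.158,.0055,97.5)
snap('wrist','w7')
crop('w7',200,200,440,400,3,'c19')"
```

```text
t10.32 pos [0.4791 0.1592 0.0099] yawy 97.63 tilt 0.05 shift [-0.03  -0.028  0.088] turn 0.002 rows 0.1 grip 0.450 q7 1.34
```

View pics/c19.png

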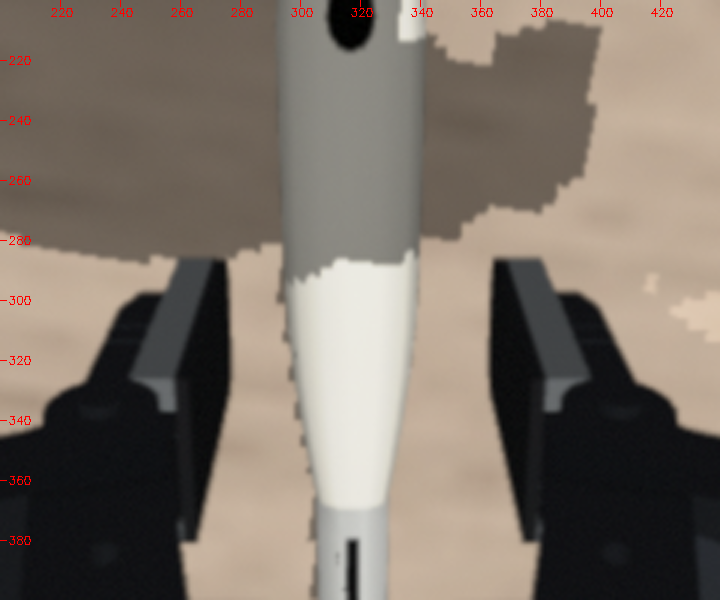

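Request:
jog_arm([
  [-0.02,-0.03,0.04,0],
  [-0.02,-0.03,0.08,0],
  [-0.02,-0.03,0.09,0],
  [-0.02,-0.03,0.09,0],
])

```text
clock: 10.88
position: [0.48, 0.1577, 0.0048]
tcp_rot: [0.209, -3.134, 0.0]
wrist_force: [0.4, 0.7, -0.4]
grip_width: 0.448
```

Request:
jog_arm([
  [0,0,0,0],
  [0,0,0,0],
  [0,0,0,0],
  [0,0,0,0],
  [0,0,0,0],
], jaw=0.1, grip_force=30)

```text
clock: 11.5
position: [0.4801, 0.1577, 0.0049]
tcp_rot: [0.209, -3.135, 0.0]
wrist_force: [1.0, -0.3, 0.2]
grip_width: 0.099
```

Request:
jog_arm([
  [0,0,0,0],
  [0,0,0,0],
])

```text
clock: 11.75
position: [0.4801, 0.1577, 0.0049]
tcp_rot: [0.209, -3.135, 0.0]
wrist_force: [-0.0, -0.4, 0.3]
grip_width: 0.1
```

```bash
python3 -c "
from h import *
snap('wrist','w8');snap('scene','s8')
crop('w8',200,200,440,400,3,'c20');crop('s8',230,200,330,290,6,'c21')"
```

```text
(no output)
```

View pics/c20.png

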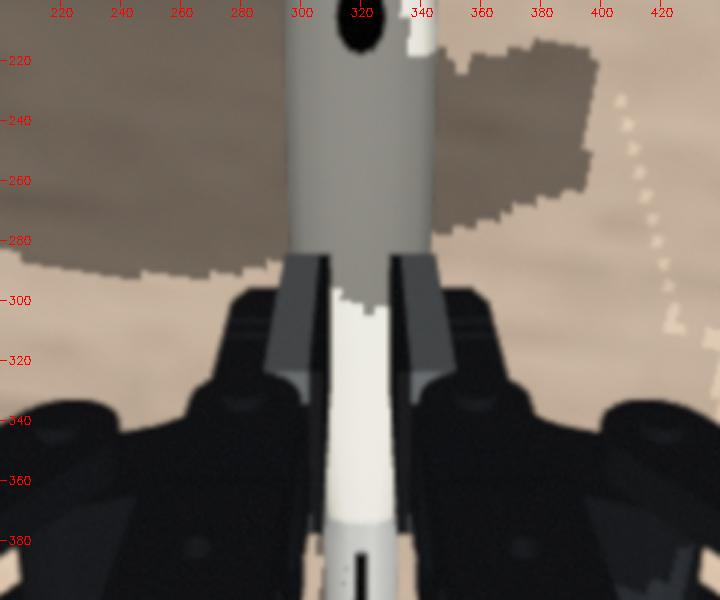

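View pics/c21.png

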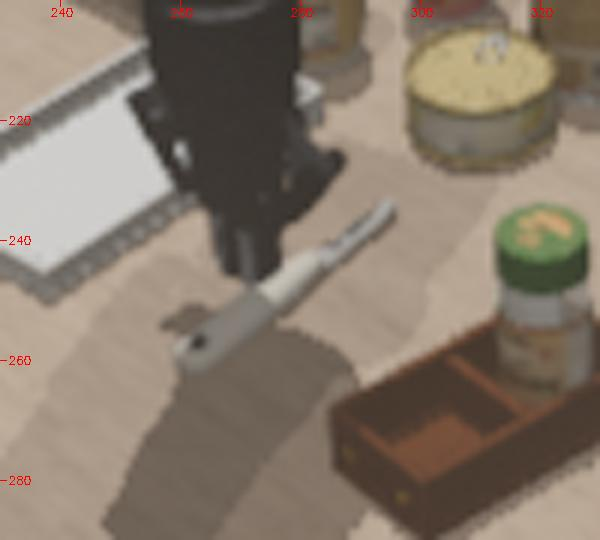

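Run:
```python
from h import *
o=get_obs();R=Ro.from_rotvec(o['tcp_rot']).as_matrix();p=o['position'];print(p)
for fn,w in(('w8',.0085),('w7',.038)):
  for b in(0,.005,.01,.015,.02):
    print(fn,b,[proj(fn,p+R@np.array([dx,s*w/2,-b])).round(1).tolist() for dx in(.011,-.011) for s in(-1,1)])
```

```text
[0.48007594 0.15765115 0.00491415]
w8 0 [[311.5, 263.0], [328.3, 263.0], [311.8, 302.3], [328.0, 302.3]]
w8 0.005 [[311.3, 266.5], [328.5, 266.5], [311.6, 306.7], [328.2, 306.7]]
w8 0.01 [[311.1, 270.1], [328.8, 270.1], [311.4, 311.3], [328.4, 311.3]]
w8 0.015 [[310.8, 274.0], [329.0, 274.0], [311.2, 316.2], [328.7, 316.2]]
w8 0.02 [[310.5, 278.1], [329.3, 278.1], [310.9, 321.4], [328.9, 321.4]]
w7 0 [[280.4, 261.0], [353.2, 261.0], [281.8, 299.3], [352.0, 299.3]]
w7 0.005 [[279.4, 264.3], [354.1, 264.3], [280.8, 303.5], [352.9, 303.5]]
w7 0.01 [[278.3, 267.8], [355.0, 267.8], [279.8, 307.9], [353.8, 307.9]]
w7 0.015 [[277.1, 271.5], [356.0, 271.5], [278.7, 312.6], [354.7, 312.6]]
w7 0.02 [[275.9, 275.4], [357.1, 275.4], [277.5, 317.5], [355.7, 317.5]]
```

Run:
```python
from h import *
o=get_obs();R=Ro.from_rotvec(o['tcp_rot']).as_matrix();p=o['position']
for b in(0,.01,.02,.03):
    print(b,[((proj('s8',p+R@np.array([dx,s*.0105,-b]))-[230,200])*6).round(0).tolist() for dx in(.011,-.011) for s in(-1,1)])
```

```text
0 [[249.0, 329.0], [218.0, 314.0], [277.0, 307.0], [247.0, 292.0]]
0.01 [[247.0, 313.0], [216.0, 299.0], [275.0, 292.0], [245.0, 277.0]]
0.02 [[245.0, 298.0], [215.0, 283.0], [274.0, 276.0], [243.0, 262.0]]
0.03 [[244.0, 283.0], [213.0, 268.0], [272.0, 261.0], [241.0, 247.0]]
```

Run:
```python
from h import *
crop('s8',250,220,300,270,12,'c22')
```

```text
(no output)
```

View pics/c22.png

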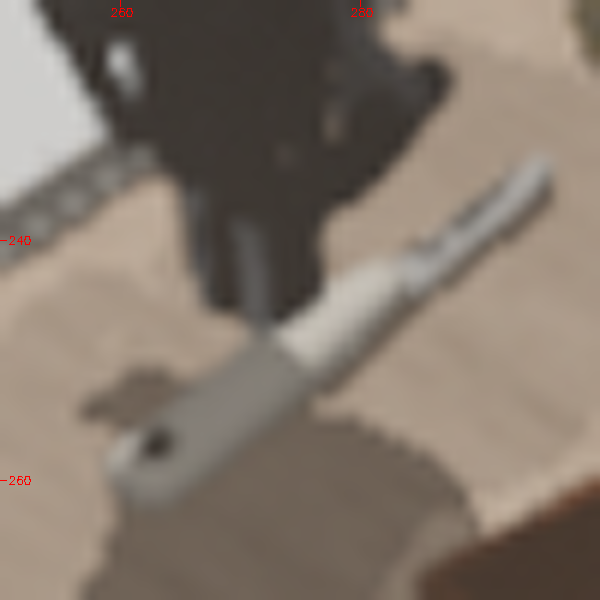

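Run:
```python
from h import *
for u in((295,284.7),(310,284.7)):print(tri([('w8',u),('s8',(272.1,247.3))]))
o=get_obs();p=load('w8');print(o['position'],-p['R'].T@p['t'].ravel(),o['joint_pos'])
```

```text
(array([0.47318463, 0.1448605 , 0.0315509 ]), [np.float64(0.002124411735593274), np.float64(0.0021244117355932826)])
(array([0.47635976, 0.15110329, 0.02548367]), [np.float64(0.0034908891485658554), np.float64(0.003490889148565747)])
[0.48007594 0.15765115 0.00491415] [0.40881475 0.14806436 0.17214746] [-0.54217929  0.44201099  0.11740397  2.14035406 -0.09385261  0.56391418
  1.34736107]
```

The fingers closed at 0.1 without gripping. Both views put the real fingertips about 25 mm above where the TCP reading says, so they closed above the handle and the peeler hasn't moved. I'll reopen and go lower in small, force-checked steps.

Request:
jog_arm([
  [0,0,-0.1,0],
  [0,0,-0.1,0],
  [0,0,-0.1,0],
  [0,0,-0.1,0],
], jaw=0.45)

```text
clock: 12.35
position: [0.48, 0.1576, 0.0099]
tcp_rot: [0.209, -3.135, 0.0]
wrist_force: [0.3, -0.0, 0.0]
grip_width: 0.451
```

Request:
jog_arm([
  [0,0,0.1,0],
  [0,0,0.2,0],
  [0,0,0.3,0],
  [0,0,0.35,0],
  [0,0,0.35,0],
])

```text
clock: 12.98
position: [0.4799, 0.1576, -0.0078]
tcp_rot: [0.209, -3.134, 0.0]
wrist_force: [0.8, 0.6, 0.4]
grip_width: 0.446
```

```bash
python3 -c "
from h import *
snap('wrist','w9');snap('scene','s9')
crop('w9',200,200,440,400,3,'c20');crop('s9',250,215,310,270,10,'c21')"
```

```text
(no output)
```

View pics/c20.png

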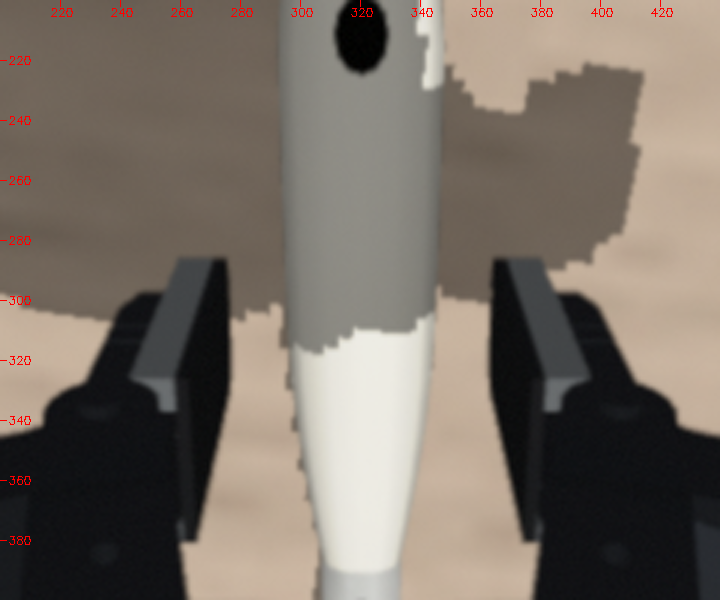

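View pics/c21.png

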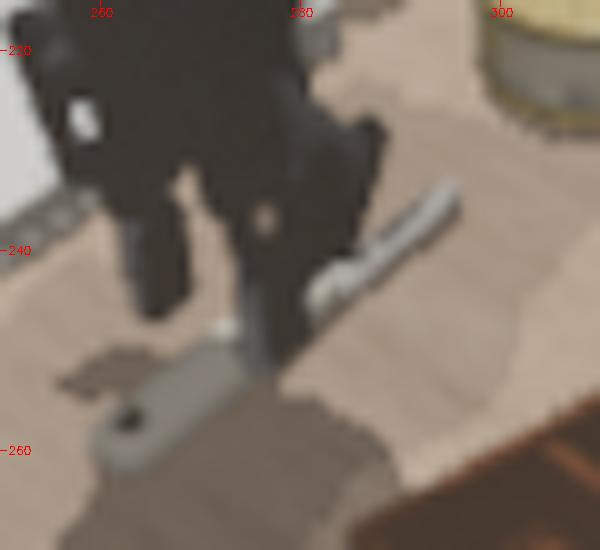

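Run:
```python
from h import *
print(tri([('w9',(276,286.5)),('s9',(277.3,252.7))]),tri([('w9',(259.5,286.5)),('s9',(275.3,252.5))]))
```

```text
(array([0.48156539, 0.13533722, 0.00905599]), [np.float64(0.004083291530307651), np.float64(0.00408329153030765)]) (array([0.47375354, 0.13011825, 0.02006643]), [np.float64(0.0005339984741756013), np.float64(0.0005339984741755663)])
```

Request:
jog_arm([
  [0,0,0.03,0],
  [0,0,0.06,0],
  [0,0,0.1,0],
  [0,0,0.1,0],
])

```text
clock: 13.58
position: [0.4799, 0.1576, -0.0128]
tcp_rot: [0.209, -3.134, 0.0]
wrist_force: [0.6, -0.1, 0.4]
grip_width: 0.446
```

Request:
jog_arm([
  [0,0,0.02,0],
  [0,0,0.04,0],
  [0,0,0.04,0],
])

```text
clock: 13.95
position: [0.48, 0.1577, -0.0147]
tcp_rot: [0.209, -3.134, 0.0]
wrist_force: [-0.5, -0.1, -0.1]
grip_width: 0.452
```

Request:
jog_arm([
  [0,0,0.02,0],
  [0,0,0.04,0],
  [0,0,0.04,0],
])

```text
clock: 14.32
position: [0.48, 0.1576, -0.0167]
tcp_rot: [0.209, -3.134, 0.0]
wrist_force: [0.5, 0.4, -0.4]
grip_width: 0.448
```

```bash
python3 -c "
from h import *
snap('scene','s10');crop('s10',250,215,310,270,10,'c21')"
```

```text
(no output)
```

View pics/c21.png

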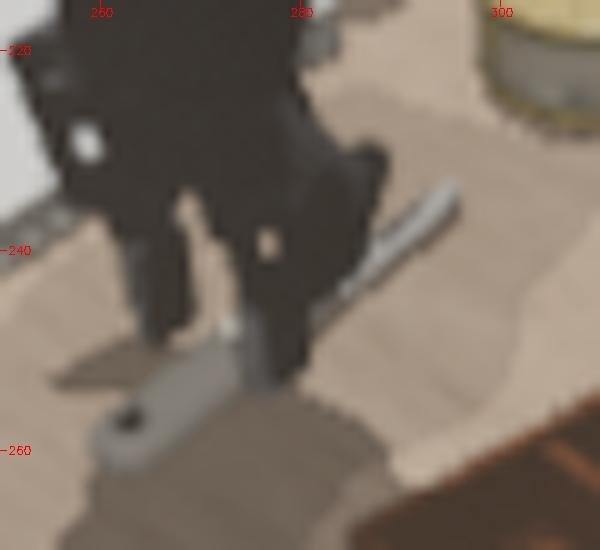

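Request:
jog_arm([
  [0,0,0,0],
  [0,0,0,0],
  [0,0,0,0],
  [0,0,0,0],
  [0,0,0,0],
], jaw=0.1, grip_force=25)

```text
clock: 15.0
position: [0.4801, 0.1577, -0.0165]
tcp_rot: [-0.209, 3.135, 0.0]
wrist_force: [-1.4, -0.9, 5.1]
grip_width: 0.248
```

Request:
jog_arm([
  [0,0,-0.1,0],
  [0,0,-0.3,0],
  [0,0,-0.6,0],
  [0,0,-1.0,0],
  [0,0,-1.4,0],
])

```text
clock: 15.62
position: [0.4802, 0.1577, 0.055]
tcp_rot: [-0.209, 3.134, 0.0]
wrist_force: [-0.4, -0.5, -0.9]
grip_width: 0.243
```

```bash
python3 -c "
from h import *
plan(.484,.314,.054,95.5)
snap('wrist','w11');snap('scene','s11');crop('s11',220,170,340,270,6,'c21')"
```

```text
t15.62 pos [0.4802 0.1577 0.055 ] yawy 97.62 tilt 0.03 shift [-0.49   3.089  0.021] turn 0.037 rows 2.5 grip 0.243 q7 1.33
```

View pics/c21.png

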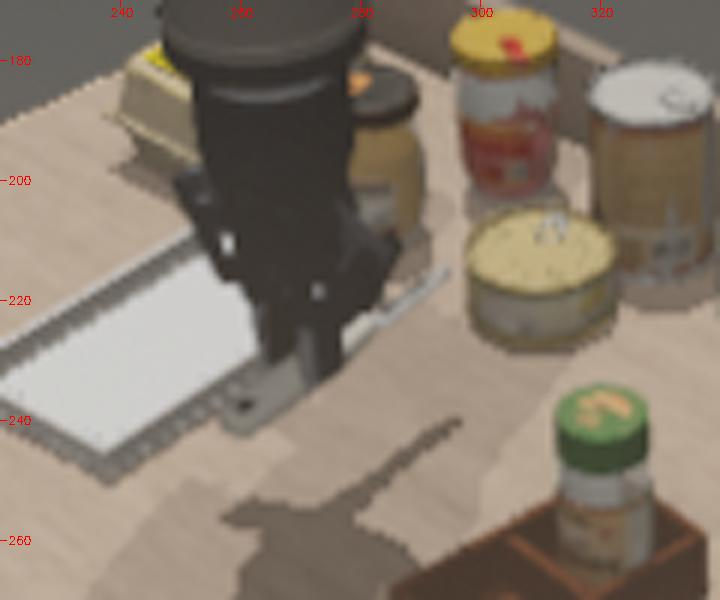

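View pics/w11.png

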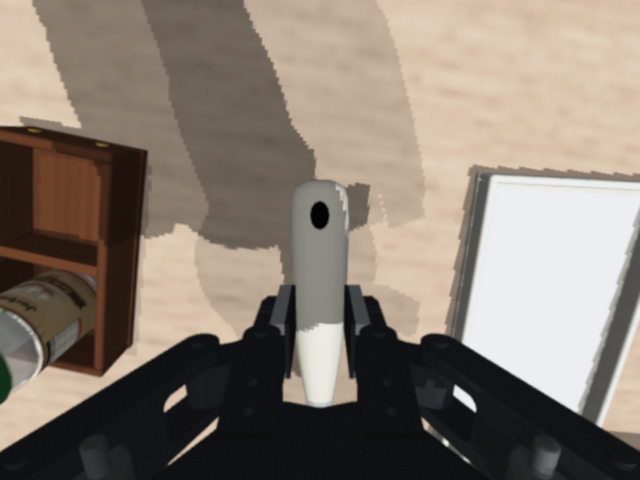

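Request:
jog_arm([
  [-0.1,0.7,0,0.01],
  [-0.2,1.5,0,0.02],
  [-0.35,2.3,0,0.03],
  [-0.45,2.9,0,0.037],
  [-0.49,3.1,0,0.037],
])

```text
clock: 16.35
position: [0.4832, 0.3165, 0.0532]
tcp_rot: [0.155, -3.138, -0.001]
wrist_force: [0.2, -0.5, -1.9]
grip_width: 0.243
```

Request:
jog_arm([
  [0,0,0.3,0],
  [0,0,0.6,0],
  [0,0,0.85,0],
  [0,0,1.0,0],
  [0,0,1.0,0],
])

```text
clock: 16.98
position: [0.4836, 0.314, 0.0027]
tcp_rot: [0.15, -3.137, 0.001]
wrist_force: [0.8, 0.1, -0.4]
grip_width: 0.245
```

```bash
python3 -c "
from h import *
plan(.484,.314,-.012,95.5)
snap('wrist','w12');snap('scene','s12');crop('s12',190,140,310,260,5,'c21')"
```

```text
t16.98 pos [0.4836 0.314  0.0027] yawy 95.48 tilt 0.07 shift [-0.009 -0.     0.295] turn -0.000 rows 0.2 grip 0.245 q7 1.06
```

View pics/c21.png

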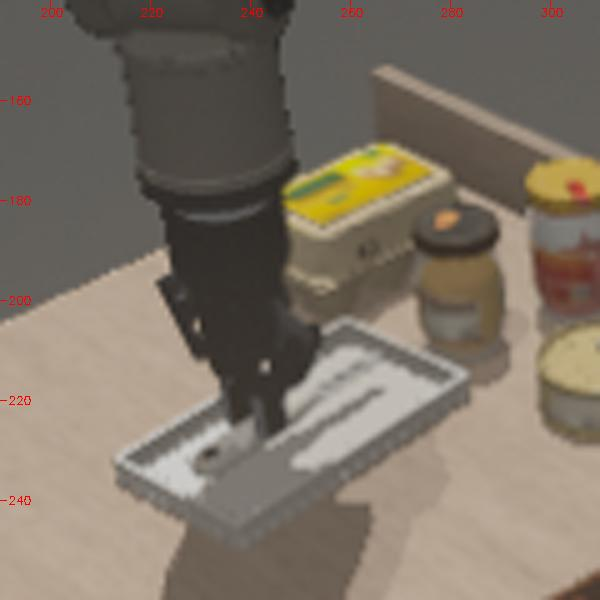

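View pics/w12.png

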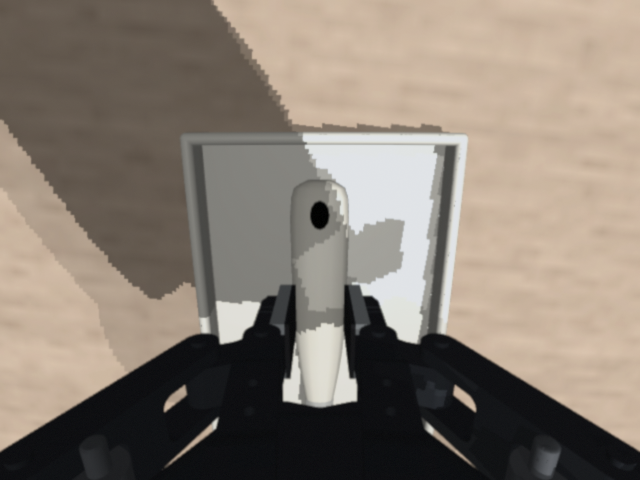

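Request:
jog_arm([
  [0,0,0.1,0],
  [0,0,0.2,0],
  [0,0,0.25,0],
  [0,0,0.28,0],
  [0,0,0.28,0],
])

```text
clock: 17.7
position: [0.4837, 0.3145, -0.0107]
tcp_rot: [0.151, -3.138, 0.0]
wrist_force: [0.6, 0.1, -0.7]
grip_width: 0.25
```

Request:
jog_arm([
  [0,0,0.01,0],
  [0,0,0.03,0],
  [0,0,0.03,0],
])

```text
clock: 18.08
position: [0.4837, 0.3145, -0.0121]
tcp_rot: [0.151, -3.138, 0.0]
wrist_force: [0.1, -0.2, -1.5]
grip_width: 0.248
```

Request:
jog_arm([
  [0,0,0.01,0],
  [0,0,0.03,0],
  [0,0,0.03,0],
])

```text
clock: 18.45
position: [0.4839, 0.3146, -0.0127]
tcp_rot: [-0.151, 3.138, 0.0]
wrist_force: [-4.4, -3.5, 16.7]
grip_width: 0.246
```

Request:
jog_arm([
  [0,0,-0.015,0],
  [0,0,-0.015,0],
])

```text
clock: 18.7
position: [0.4839, 0.3146, -0.0125]
tcp_rot: [-0.151, 3.138, 0.0]
wrist_force: [-2.1, -0.4, 8.1]
grip_width: 0.246
```

Request:
jog_arm([
  [0,0,0,0],
  [0,0,0,0],
  [0,0,0,0],
  [0,0,0,0],
  [0,0,0,0],
], jaw=0.45)

```text
clock: 19.32
position: [0.4838, 0.3145, -0.0129]
tcp_rot: [0.151, -3.138, 0.0]
wrist_force: [-0.6, 0.3, -0.5]
grip_width: 0.453
```

Request:
jog_arm([
  [0,0,-0.2,0],
  [0,0,-0.6,0],
  [0,0,-1.4,0],
  [0,0,-2.4,0],
  [0,0,-3.4,0],
])

```text
clock: 19.95
position: [0.4836, 0.3143, 0.1595]
tcp_rot: [-0.151, 3.138, 0.0]
wrist_force: [0.1, 0.8, 0.9]
grip_width: 0.445
```

```bash
python3 -c "
from h import *
plan(.527,-.4535,.22,85)
snap('wrist','w13')"
```

```text
t19.95 pos [0.4836 0.3143 0.1595] yawy 95.50 tilt 0.02 shift [  0.609 -15.369  -1.214] turn 0.183 rows 12.3 grip 0.445 q7 1.03
```

View pics/w13.png

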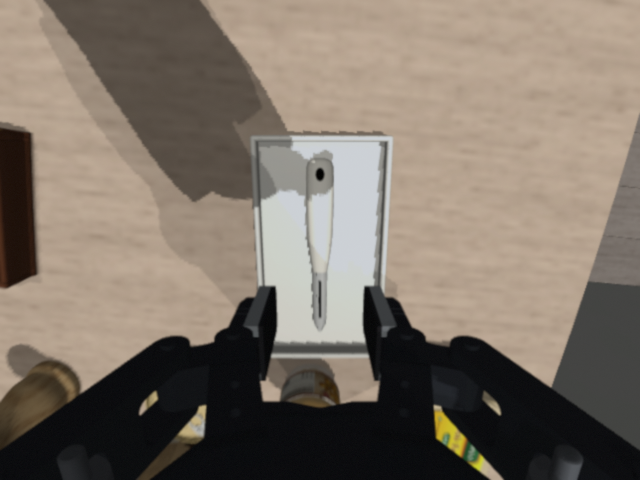

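```bash
python3 -c "
from h import *
plan(.516,-.153,.2,80.7)"
```

```text
t20.00 pos [0.4861 0.316  0.166 ] yawy 95.48 tilt 0.46 shift [ 0.295 -9.39  -0.726] turn 0.258 rows 7.5 grip 0.451 q7 1.03
```

Request:
jog_arm([
  [0,0,0,0],
  [0,0,0,0],
])

```text
clock: 20.25
position: [0.4833, 0.3142, 0.1568]
tcp_rot: [0.151, -3.137, 0.001]
wrist_force: [-0.2, -0.1, -0.7]
grip_width: 0.452
```

```bash
python3 -c "
from h import *
plan(.516,-.153,.2,80.7);print(get_obs()['wrist_force'])"
```

```text
t20.25 pos [0.4833 0.3142 0.1568] yawy 95.51 tilt 0.05 shift [ 0.248 -9.365 -0.86 ] turn 0.259 rows 7.5 grip 0.452 q7 1.03
[-0.22672591 -0.08045283 -0.70610175]
```

Request:
jog_arm([
  [0,-0.5,-0.5,0.03],
  [0.05,-1.5,-0.86,0.06],
  [0.1,-2.6,-0.86,0.1],
  [0.15,-3.7,-0.86,0.14],
  [0.15,-4.8,-0.86,0.18],
])

```text
clock: 20.88
position: [0.4986, 0.073, 0.1993]
tcp_rot: [-0.133, -3.137, 0.001]
wrist_force: [0.9, 0.1, -1.0]
grip_width: 0.45
```

```bash
python3 -c "
from h import *
plan(.516,-.153,.2,80.7)"
```

```text
t20.88 pos [0.4986 0.073  0.1993] yawy 85.13 tilt 0.10 shift [-0.731 -4.475 -0.012] turn 0.077 rows 3.6 grip 0.450 q7 1.27
```

Request:
jog_arm([
  [-0.15,-1.1,0,0.02],
  [-0.35,-2.2,0,0.04],
  [-0.55,-3.3,0,0.06],
  [-0.7,-4.2,0,0.077],
  [-0.73,-4.5,0,0.077],
])

```text
clock: 21.5
position: [0.5159, -0.1552, 0.1992]
tcp_rot: [-0.258, -3.129, 0.002]
wrist_force: [0.5, 1.6, 0.6]
grip_width: 0.45
```

Request:
jog_arm([
  [0,0,0.2,0],
  [0,0,0.5,0],
  [0,0,0.5,0],
  [0,0,0.5,0],
])

```text
clock: 22.0
position: [0.5169, -0.1515, 0.1751]
tcp_rot: [-0.25, -3.131, -0.0]
wrist_force: [0.5, 0.3, 0.3]
grip_width: 0.445
```

```bash
python3 -c "
from h import *
plan(.516,-.153,.15,80.7)
snap('wrist','w14')
crop('w14',220,80,420,350,3,'c17')"
```

```text
t22.00 pos [ 0.5169 -0.1515  0.1751] yawy 80.85 tilt 0.02 shift [ 0.014 -0.032  0.501] turn 0.003 rows 0.4 grip 0.445 q7 1.71
```

View pics/c17.png

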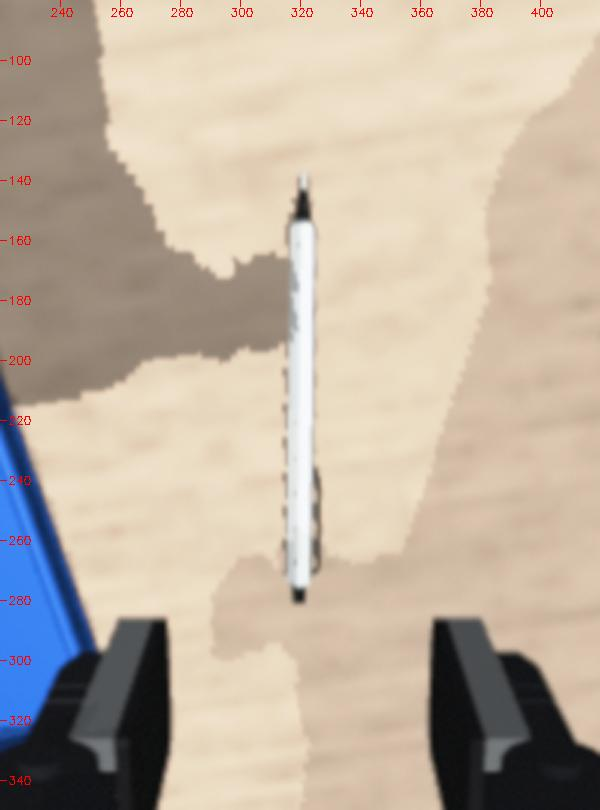

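View pics/w14.png

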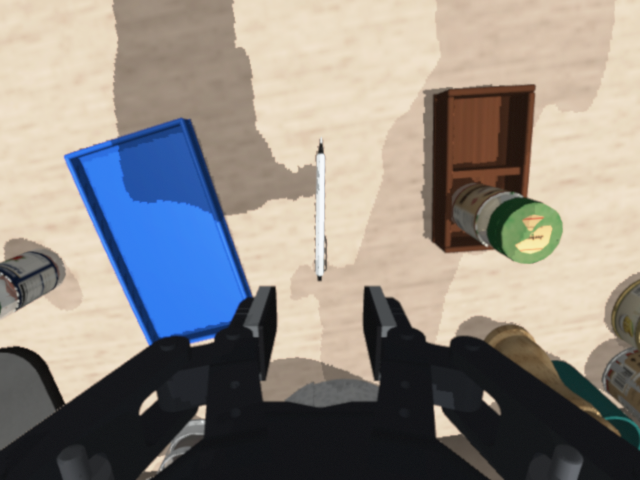

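Run:
```python
from h import *
a,b=onz('w14',(321,137.3),.004)[:2],onz('w14',(319.7,280.7),.004)[:2];l=b-a
yaw=np.degrees(np.arctan2(l[1],l[0]));c=(a+b)/2
print('pen',a,b,c,np.linalg.norm(l),yaw)
print(tri([('w14',(319.7,280.7)),('w2',(37.4,342)),('top0',(374.3,273.3)),('scene0',(373.6,283.4))]),tri([('w14',(321,137.3)),('w2',(15.6,213)),('top0',(359.3,321.3)),('scene0',(336.4,303.6))]))
print('blue',[onz('w14',u,.02)[:2].round(4) for u in((66,156),(185,119),(150,343))])
plan(c[0],c[1],.03,yaw+90)
```

```text
pen [ 0.44508079 -0.1391468 ] [ 0.58699668 -0.16326059] [ 0.51603873 -0.15120369] 0.1439499744378861 -9.643370158438682
(array([ 0.58649708, -0.16429753,  0.00194602]), [np.float64(0.0015581015556981603), np.float64(0.0010978455523537923), np.float64(0.002044157448029206), np.float64(0.0007366369063064681)]) (array([ 0.44751016, -0.14160964,  0.00415979]), [np.float64(0.0034586439711856935), np.float64(0.003265968810772981), np.float64(0.0014777605508512724), np.float64(0.005101903550240564)])
blue [array([ 0.4217, -0.3738]), array([ 0.4099, -0.2552]), array([ 0.6231, -0.3528])]
t22.05 pos [ 0.5171 -0.1518  0.1753] yawy 80.83 tilt 0.01 shift [0.024 0.009 2.907] turn 0.008 rows 2.3 grip 0.447 q7 1.71
```

Request:
jog_arm([
  [0.02,0.01,0.9,0.008],
  [0.02,0.01,1.8,0.008],
  [0.02,0.01,2.7,0.008],
  [0.02,0.01,3.2,0.008],
  [0.02,0.01,3.4,0.008],
], jaw=0.3)

```text
clock: 22.68
position: [0.5156, -0.1514, 0.0042]
tcp_rot: [-0.264, -3.129, -0.0]
wrist_force: [1.0, -0.4, 0.7]
grip_width: 0.297
```

Request:
jog_arm([
  [0,0,0.15,0],
  [0,0,0.25,0],
  [0,0,0.35,0],
  [0,0,0.38,0],
  [0,0,0.38,0],
])

```text
clock: 23.3
position: [0.5161, -0.1517, -0.0137]
tcp_rot: [0.265, 3.13, -0.0]
wrist_force: [0.7, -0.1, -0.4]
grip_width: 0.296
```

```bash
python3 -c "
from h import *
plan(.516,-.152,-.016,80.4)
snap('wrist','w15');snap('scene','s15');crop('s15',320,250,400,320,9,'c21')
crop('w15',230,200,420,400,4,'c17')"
```

```text
t23.30 pos [ 0.5161 -0.1517 -0.0137] yawy 80.32 tilt 0.01 shift [ 0.    -0.006  0.046] turn -0.001 rows 0.0 grip 0.296 q7 1.87
```

View pics/c17.png

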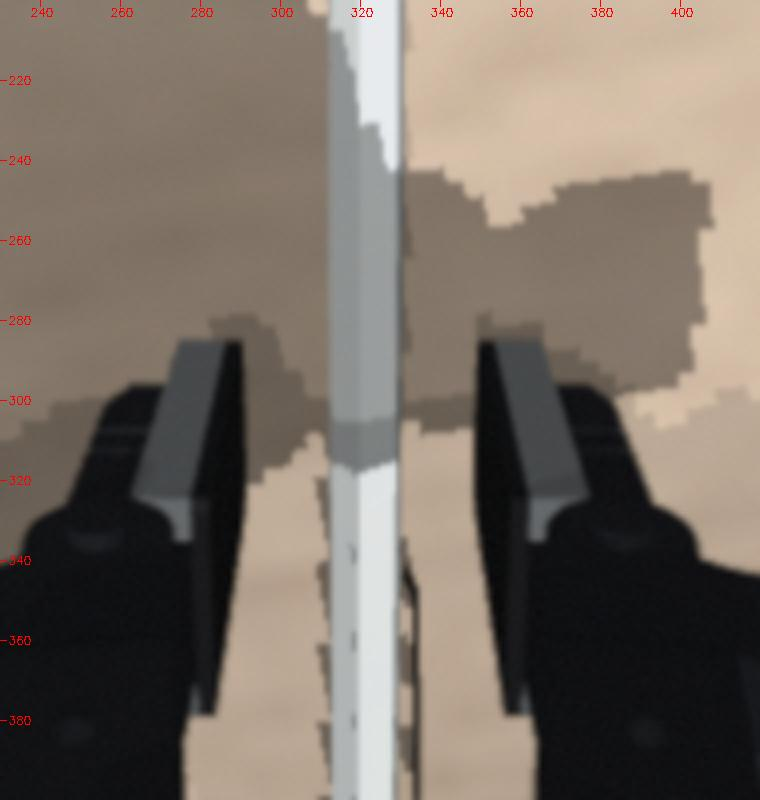

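View pics/c21.png

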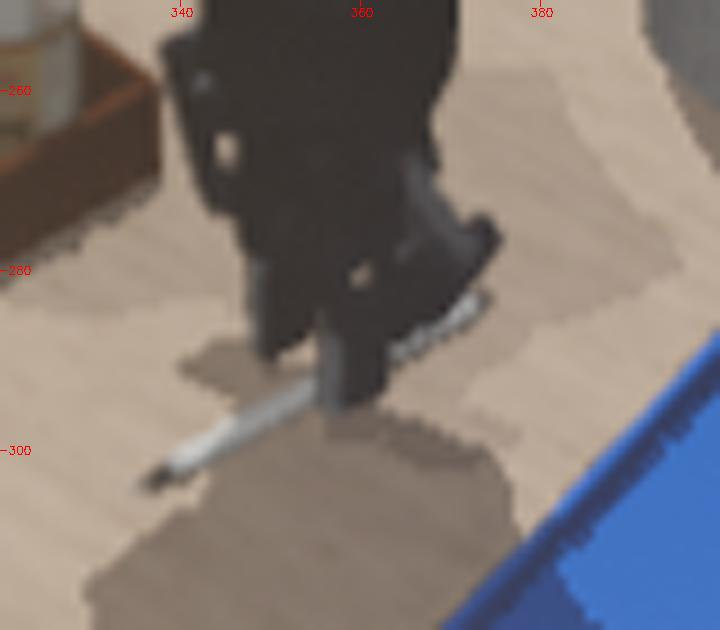

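Request:
jog_arm([
  [0,0,0.02,0],
  [0,0,0.04,0],
  [0,0,0.06,0],
  [0,0,0.06,0],
])

```text
clock: 23.9
position: [0.5159, -0.1517, -0.0169]
tcp_rot: [-0.265, -3.13, 0.0]
wrist_force: [0.4, -0.2, -0.3]
grip_width: 0.298
```

Request:
jog_arm([
  [0,0,0.015,0],
  [0,0,0.03,0],
  [0,0,0.03,0],
])

```text
clock: 24.28
position: [0.5159, -0.1517, -0.0184]
tcp_rot: [-0.265, -3.13, 0.0]
wrist_force: [-0.0, 0.0, 0.2]
grip_width: 0.298
```

Request:
jog_arm([
  [0,0,0.015,0],
  [0,0,0.02,0],
  [0,0,0.02,0],
])

```text
clock: 24.65
position: [0.5159, -0.1517, -0.0193]
tcp_rot: [-0.265, -3.13, 0.0]
wrist_force: [-0.0, 0.4, -0.2]
grip_width: 0.306
```

```bash
python3 -c "
from h import *
snap('wrist','w16');snap('scene','s16');crop('s16',320,250,400,320,9,'c21')
crop('w16',230,240,420,360,4,'c17')"
```

```text
(no output)
```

View pics/c17.png

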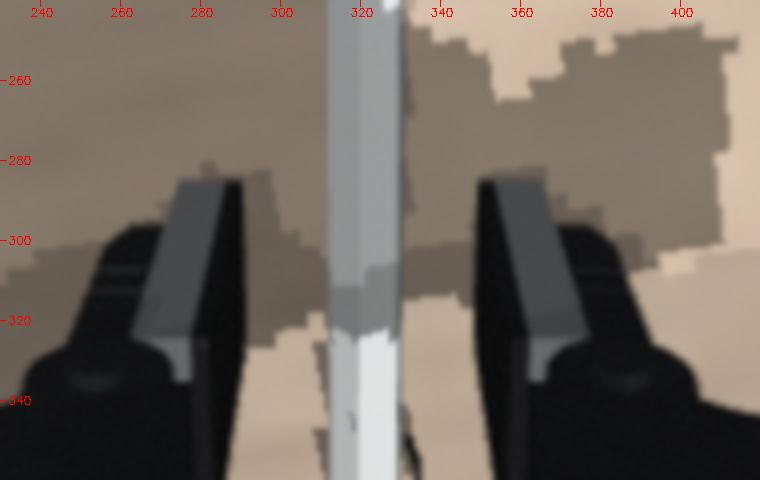

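View pics/c21.png

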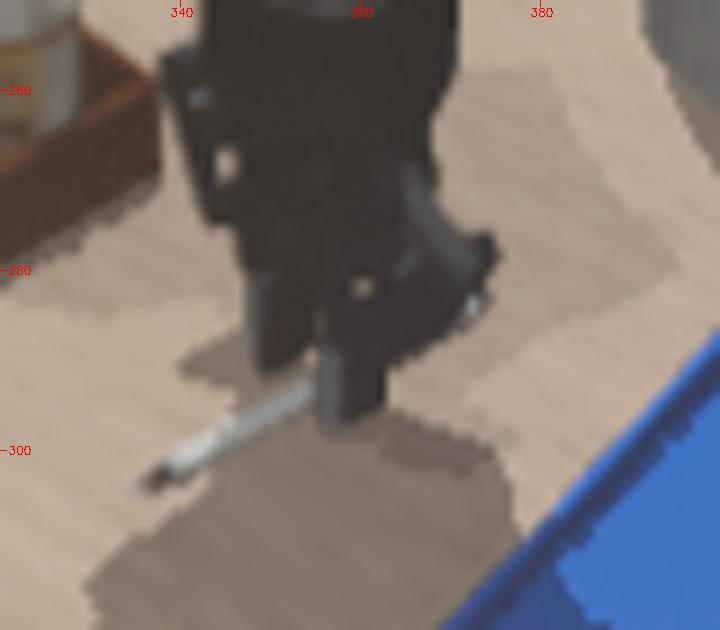

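Request:
jog_arm([
  [0,0,0.015,0],
  [0,0,0.03,0],
  [0,0,0.03,0],
])

```text
clock: 25.12
position: [0.5159, -0.1517, -0.0209]
tcp_rot: [-0.265, -3.13, 0.0]
wrist_force: [0.2, -0.3, -0.5]
grip_width: 0.301
```

Request:
jog_arm([
  [0,0,0.01,0],
  [0,0,0.02,0],
  [0,0,0.02,0],
])

```text
clock: 25.5
position: [0.516, -0.1517, -0.0219]
tcp_rot: [-0.265, -3.13, 0.0]
wrist_force: [-0.3, 0.2, 0.4]
grip_width: 0.298
```

Request:
jog_arm([
  [0,0,0.01,0],
  [0,0,0.02,0],
  [0,0,0.02,0],
])

```text
clock: 25.88
position: [0.5159, -0.1517, -0.0229]
tcp_rot: [-0.265, -3.13, 0.0]
wrist_force: [-0.0, 0.7, -0.6]
grip_width: 0.303
```

Request:
jog_arm([
  [0,0,0.01,0],
  [0,0,0.02,0],
  [0,0,0.02,0],
])

```text
clock: 26.25
position: [0.516, -0.1517, -0.0238]
tcp_rot: [-0.265, -3.13, 0.0]
wrist_force: [-0.2, 0.1, -0.1]
grip_width: 0.303
```

Request:
jog_arm([
  [0,0,0.01,0],
  [0,0,0.02,0],
  [0,0,0.02,0],
])

```text
clock: 26.62
position: [0.5159, -0.1517, -0.0249]
tcp_rot: [-0.265, -3.13, 0.0]
wrist_force: [-0.3, 1.0, 0.3]
grip_width: 0.3
```

```bash
python3 -c "
from h import *
snap('wrist','w17');snap('scene','s17');crop('s17',320,250,400,320,9,'c21')
crop('w17',230,240,420,360,4,'c17')"
```

```text
(no output)
```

View pics/c17.png

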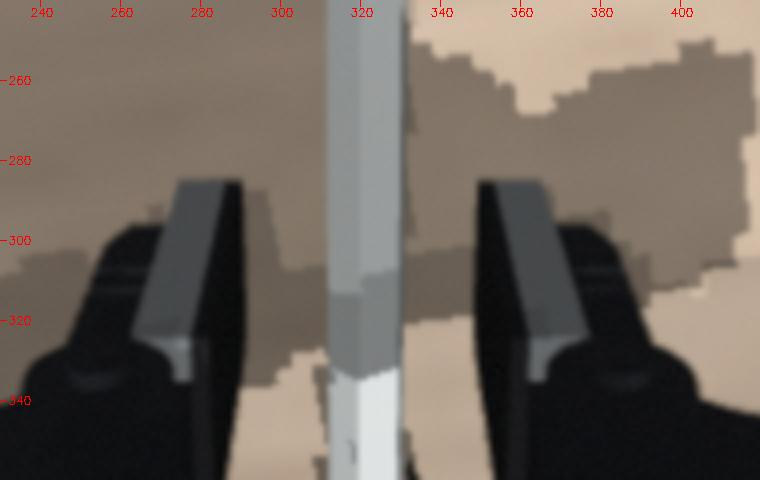

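View pics/c21.png

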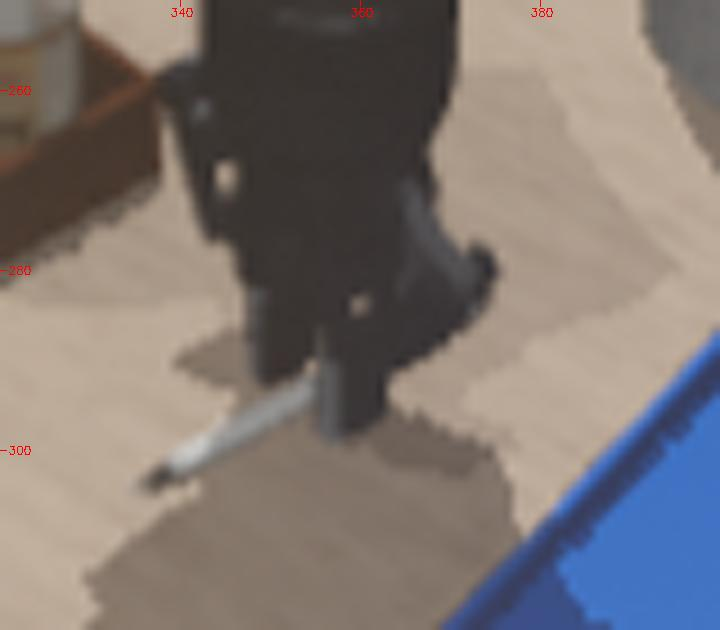

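Request:
jog_arm([
  [0,0,0,0],
  [0,0,0,0],
  [0,0,0,0],
  [0,0,0,0],
  [0,0,0,0],
], jaw=0.0, grip_force=20)

```text
clock: 27.35
position: [0.516, -0.1517, -0.0248]
tcp_rot: [0.265, 3.13, -0.0]
wrist_force: [-0.0, -0.1, 3.8]
grip_width: 0.098
```

Request:
jog_arm([
  [0,0,-0.05,0],
  [0,0,-0.15,0],
  [0,0,-0.4,0],
  [0,0,-0.8,0],
  [0,0,-1.2,0],
])

```text
clock: 27.98
position: [0.516, -0.1518, 0.0365]
tcp_rot: [0.265, 3.13, -0.0]
wrist_force: [0.4, -0.5, 0.4]
grip_width: 0.099
```

```bash
python3 -c "
from h import *
plan(.517,-.306,.035,95.8)
snap('wrist','w18');snap('scene','s18');crop('s18',320,220,400,320,7,'c21')"
```

```text
t27.98 pos [ 0.516  -0.1518  0.0365] yawy 80.32 tilt 0.01 shift [-0.539 -3.038  0.03 ] turn -0.270 rows 2.5 grip 0.099 q7 1.82
```

View pics/c21.png

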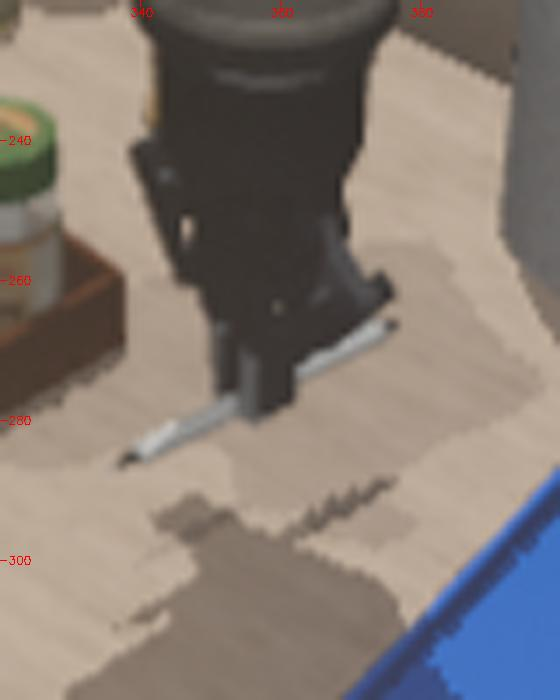

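View pics/w18.png

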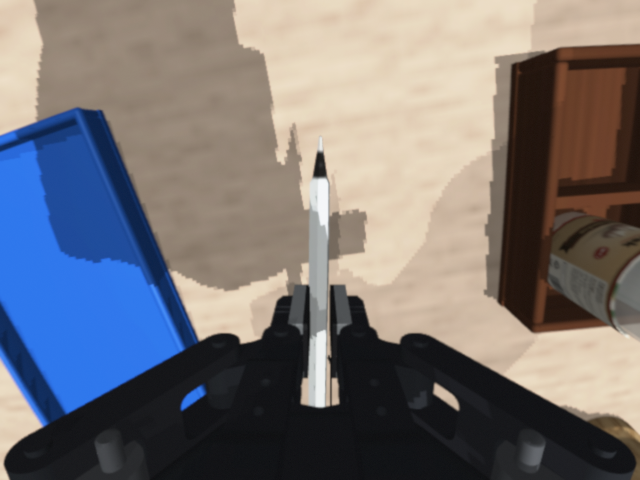

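Request:
jog_arm([
  [-0.1,-0.7,-0.1,-0.06],
  [-0.25,-1.5,-0.1,-0.13],
  [-0.4,-2.3,-0.1,-0.2],
  [-0.5,-2.8,-0.1,-0.25],
  [-0.54,-3.04,0,-0.27],
])

```text
clock: 28.7
position: [0.5167, -0.308, 0.0353]
tcp_rot: [-0.158, 3.137, -0.001]
wrist_force: [-0.3, 0.6, -0.5]
grip_width: 0.098
```

Request:
jog_arm([
  [0,0,0.3,0],
  [0,0,0.6,0],
  [0,0,0.8,0],
  [0,0,0.85,0],
  [0,0,0.85,0],
])

```text
clock: 29.32
position: [0.5171, -0.3059, -0.0074]
tcp_rot: [0.159, -3.137, -0.0]
wrist_force: [0.8, 0.0, -0.6]
grip_width: 0.096
```

```bash
python3 -c "
from h import *
plan(.517,-.306,-.0205,95.8)
snap('wrist','w19');snap('scene','s19');crop('s19',340,260,460,370,6,'c21')"
```

```text
t29.32 pos [ 0.5171 -0.3059 -0.0074] yawy 95.81 tilt 0.01 shift [ 0.002 -0.002  0.262] turn 0.000 rows 0.2 grip 0.096 q7 2.34
```

View pics/c21.png

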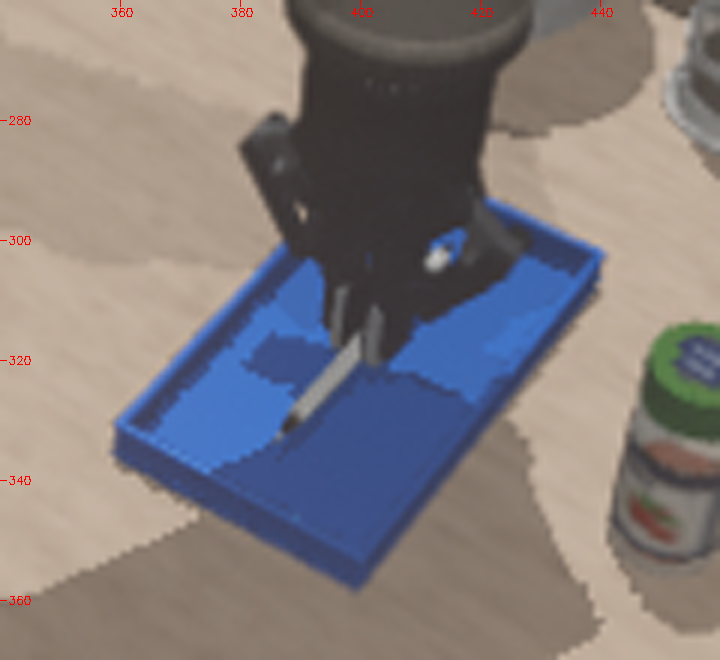

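View pics/w19.png

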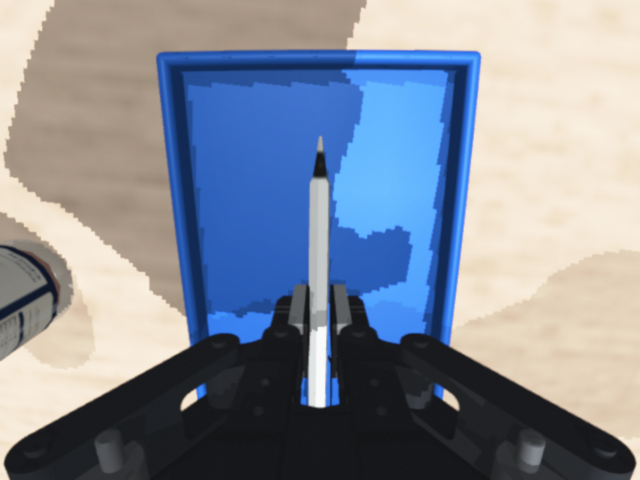

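Pen is centred in the blue tray and still held. Now I'll lower it onto the floor.

Request:
jog_arm([
  [0,0,0.1,0],
  [0,0,0.18,0],
  [0,0,0.22,0],
  [0,0,0.24,0],
  [0,0,0.24,0],
])

```text
clock: 30.05
position: [0.517, -0.3061, -0.0194]
tcp_rot: [0.159, -3.137, 0.0]
wrist_force: [0.7, 1.1, -0.1]
grip_width: 0.103
```

Request:
jog_arm([
  [0,0,0.01,0],
  [0,0,0.02,0],
  [0,0,0.02,0],
])

```text
clock: 30.42
position: [0.517, -0.3061, -0.0203]
tcp_rot: [0.159, -3.138, 0.0]
wrist_force: [0.1, 0.5, -0.7]
grip_width: 0.1
```

Request:
jog_arm([
  [0,0,0.01,0],
  [0,0,0.015,0],
  [0,0,0.015,0],
])

```text
clock: 30.8
position: [0.5171, -0.3061, -0.0208]
tcp_rot: [-0.159, 3.137, -0.0]
wrist_force: [-1.7, 0.5, 5.6]
grip_width: 0.103
```

Request:
jog_arm([
  [0,0,0,0],
  [0,0,0,0],
  [0,0,0,0],
  [0,0,0,0],
  [0,0,0,0],
], jaw=0.35)

```text
clock: 31.42
position: [0.517, -0.3061, -0.0211]
tcp_rot: [0.159, -3.138, 0.0]
wrist_force: [0.1, -0.3, 0.3]
grip_width: 0.35
```

Request:
jog_arm([
  [0,0,-0.2,0],
  [0,0,-0.8,0],
  [0,0,-1.8,0],
  [0,0,-2.9,0],
  [0,0,-3.9,0],
])

```text
clock: 32.05
position: [0.5169, -0.3062, 0.1767]
tcp_rot: [-0.158, 3.137, -0.001]
wrist_force: [0.3, -0.6, -0.2]
grip_width: 0.35
```

Request:
jog_arm([
  [0,0,0,0],
  [0,0,0,0],
])

```text
clock: 32.3
position: [0.5169, -0.3058, 0.1742]
tcp_rot: [-0.159, 3.137, 0.0]
wrist_force: [0.4, -0.3, -1.1]
grip_width: 0.348
```

```bash
python3 -c "
from h import *
plan(.527,-.4535,.2,85)
snap('wrist','w20')"
```

```text
t32.30 pos [ 0.5169 -0.3058  0.1742] yawy 95.80 tilt 0.03 shift [ 0.097 -2.958 -0.515] turn 0.189 rows 2.4 grip 0.348 q7 2.25
```

View pics/w20.png

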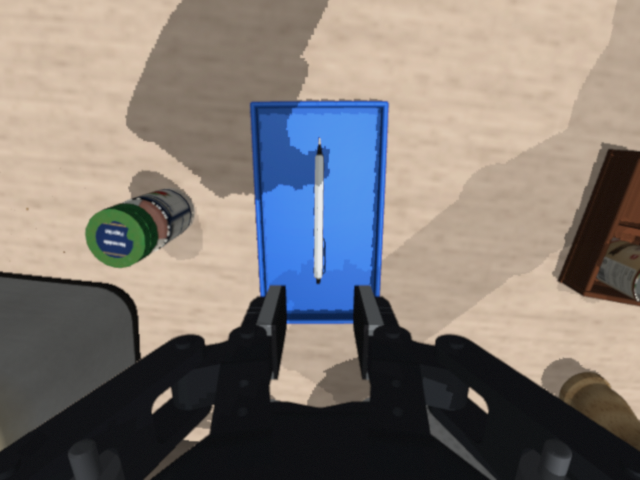

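Run:
```python
from h import *
print('toaster base corner',onz('top0',(510,284),0),onz('top0',(504,270),0.02))
print('jar base', onz('top0',(486,313),0)) 
crop('w20',70,170,210,285,5,'c17')
```

```text
toaster base corner [ 0.61352825 -0.51774962  0.        ] [ 0.64128661 -0.49509488  0.02      ]
jar base [ 0.52366109 -0.45863273  0.        ]
```

View pics/c17.png

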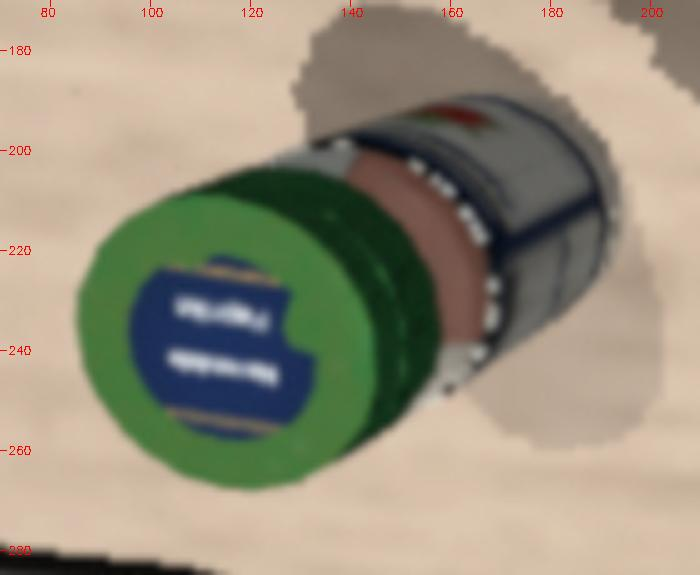

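Run:
```python
from h import *
print(onz('w20',(115.4,238.4),.106),tri([('w20',(115.4,238.4)),('top0',(496,297.7)),('scene0',(457.6,319.4))]))
plan(.527,-.452,.19,80)
```

```text
[ 0.52721392 -0.45127764  0.106     ] (array([ 0.52743495, -0.45306221,  0.10610325]), [np.float64(0.001591735831750386), np.float64(0.002009981551160447), np.float64(0.002419536874920437)])
t32.35 pos [ 0.5166 -0.3057  0.1735] yawy 95.80 tilt 0.05 shift [ 0.089 -2.932 -0.332] turn 0.276 rows 2.4 grip 0.348 q7 2.25
```

Request:
jog_arm([
  [0,-0.6,-0.3,0.06],
  [0,-1.3,-0.35,0.13],
  [0.05,-2.0,-0.35,0.2],
  [0.08,-2.6,-0.35,0.25],
  [0.09,-2.93,-0.35,0.276],
], jaw=0.95)

```text
clock: 32.98
position: [0.5264, -0.4534, 0.19]
tcp_rot: [-0.278, -3.127, -0.001]
wrist_force: [-0.1, -0.2, -0.2]
grip_width: 0.953
```

Request:
jog_arm([
  [0,0,0,0],
  [0,0,0,0],
])

```text
clock: 33.22
position: [0.5275, -0.451, 0.191]
tcp_rot: [-0.272, -3.129, -0.001]
wrist_force: [-0.6, 0.3, 0.8]
grip_width: 0.951
```

Run:
```python
from h import *
plan(.5285,-.452,.057,80)
snap('wrist','w21');snap('scene','s21')
```

```text
t33.23 pos [ 0.5275 -0.451   0.191 ] yawy 80.07 tilt 0.06 shift [-0.024 -0.018  2.68 ] turn 0.001 rows 2.1 grip 0.951 q7 2.22
```

View pics/w21.png

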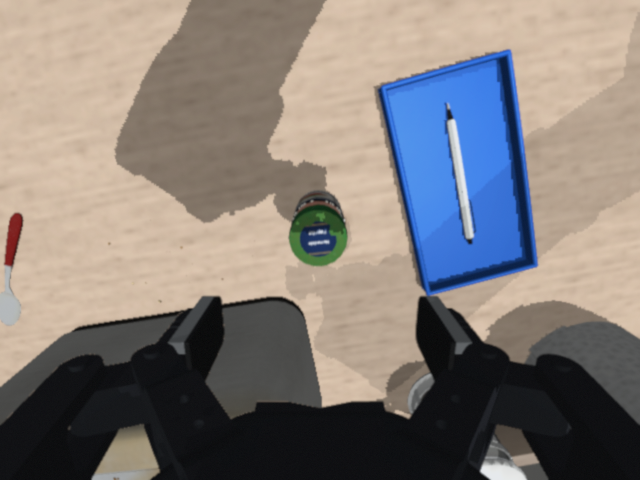

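View pics/s21.png

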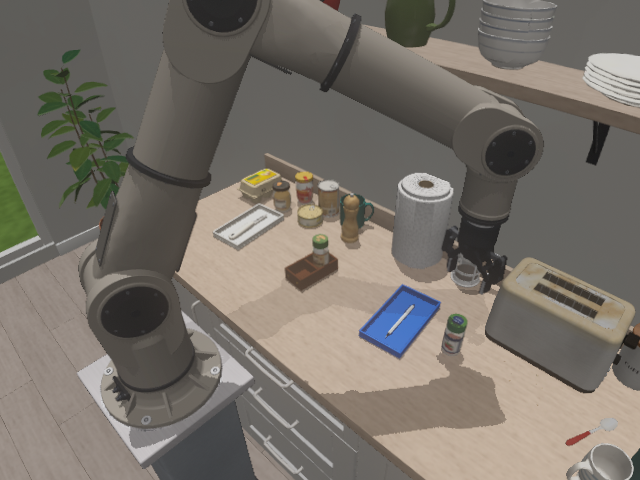

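Run:
```python
from h import *
print('cap',onz('w21',(318.7,236.5),.106))
for z in(.05,.15,.19): print(z,onz('w20',(100,283),z)[:2],onz('w21',(270,299),z)[:2],onz('w21',(310,350),z)[:2])
```

```text
cap [ 0.52634681 -0.45187036  0.106     ]
0.05 [ 0.59138055 -0.50164565] [ 0.59550888 -0.51206309] [ 0.65818969 -0.48420785]
0.15 [ 0.54125815 -0.43698256] [ 0.55052227 -0.48836328] [ 0.59287003 -0.46954401]
0.19 [ 0.52120919 -0.41111733] [ 0.53252762 -0.47888336] [ 0.56674216 -0.46367848]
```

Run:
```python
from h import *
crop('s21',440,240,640,390,4,'c17');crop('top0',470,190,640,320,4,'c18')
```

```text
(no output)
```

View pics/c17.png

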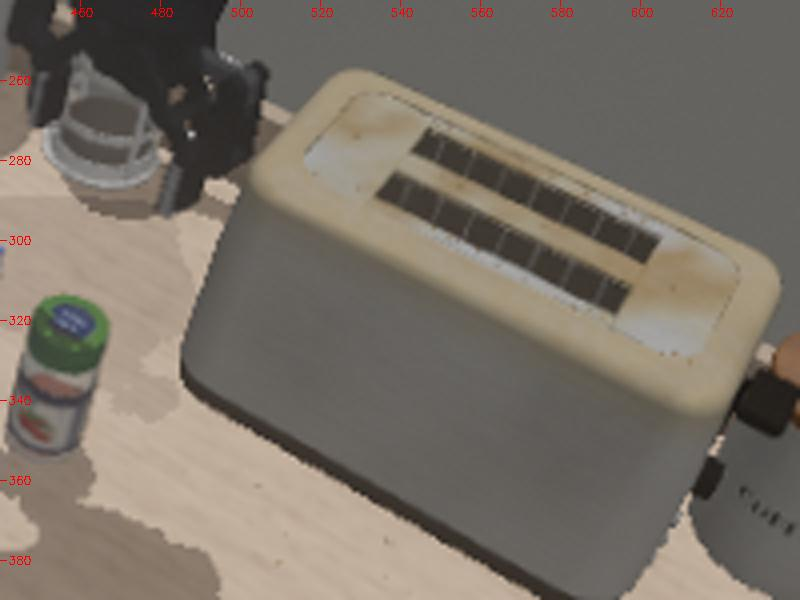

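View pics/c18.png

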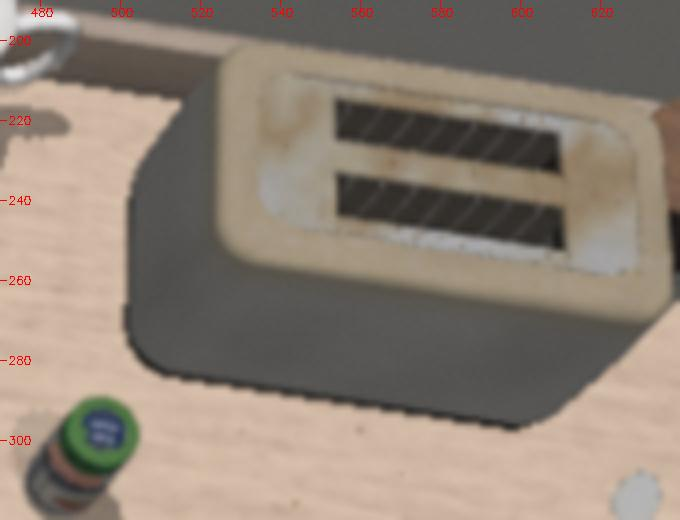

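Request:
jog_arm([
  [0,-0.02,0.6,0],
  [0,-0.02,1.3,0],
  [0,-0.02,1.9,0],
  [0,-0.02,2.4,0],
  [0,-0.02,2.68,0],
])

```text
clock: 33.95
position: [0.5271, -0.4522, 0.0564]
tcp_rot: [-0.273, -3.129, -0.001]
wrist_force: [0.2, -0.4, -0.3]
grip_width: 0.952
```

Request:
jog_arm([
  [0,0,0,0],
  [0,0,0,0],
  [0,0,0,0],
  [0,0,0,0],
  [0,0,0,0],
], jaw=0.3, grip_force=30)

```text
clock: 34.58
position: [0.5279, -0.4537, 0.0587]
tcp_rot: [0.274, 3.128, -0.001]
wrist_force: [-0.3, 1.8, 7.8]
grip_width: 0.516
```

Request:
jog_arm([
  [0,0,0,0],
  [0,0,0,0],
  [0,0,0,0],
])

```text
clock: 34.95
position: [0.5279, -0.4537, 0.0588]
tcp_rot: [0.274, 3.128, -0.001]
wrist_force: [-0.2, 1.6, 7.0]
grip_width: 0.517
```

Request:
jog_arm([
  [0,0,-0.1,0],
  [0,0,-0.4,0],
  [0,0,-1.0,0],
  [0,0,-1.8,0],
  [0,0,-2.6,0],
])

```text
clock: 35.58
position: [0.527, -0.4533, 0.1897]
tcp_rot: [0.275, 3.129, -0.0]
wrist_force: [0.0, 0.5, -0.9]
grip_width: 0.515
```

Run:
```python
from h import *
plan(.465,-.13,.19,85.1)
```

```text
t35.58 pos [ 0.527  -0.4533  0.1897] yawy 79.97 tilt 0.03 shift [ 2.347  6.151 -0.009] turn -0.090 rows 5.3 grip 0.515 q7 2.22
```

Request:
jog_arm([
  [0.4,0.9,0,-0.02],
  [0.8,2.0,0,-0.04],
  [1.2,3.1,0,-0.05],
  [1.6,4.2,0,-0.07],
  [2.0,5.2,0,-0.09],
])

```text
clock: 36.2
position: [0.4735, -0.178, 0.1884]
tcp_rot: [0.132, 3.138, 0.0]
wrist_force: [1.8, 0.2, -1.7]
grip_width: 0.515
```

Request:
jog_arm([
  [0,0,0,0],
  [0,0,0,0],
])

```text
clock: 36.45
position: [0.4742, -0.1802, 0.1884]
tcp_rot: [0.133, 3.137, -0.0]
wrist_force: [0.7, -0.3, -2.5]
grip_width: 0.51
```

Run:
```python
from h import *
plan(.4665,.0025,.15,85.1)
snap('wrist','w22')
```

```text
t36.45 pos [ 0.4742 -0.1802  0.1884] yawy 85.14 tilt 0.08 shift [0.465 3.628 0.766] turn 0.001 rows 3.0 grip 0.510 q7 1.81
```

View pics/w22.png

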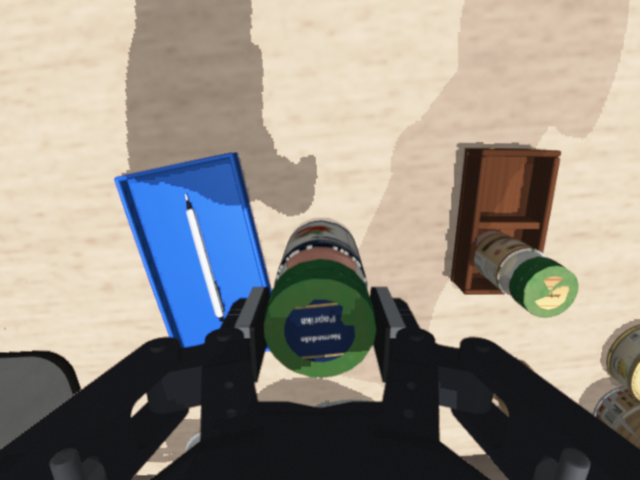

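Run:
```python
from h import *
crop('w22',250,210,390,385,4,'c17')
print(onz('w22',(320,327),.2356))
```

```text
[ 0.47235596 -0.18015627  0.2356    ]
```

View pics/c17.png

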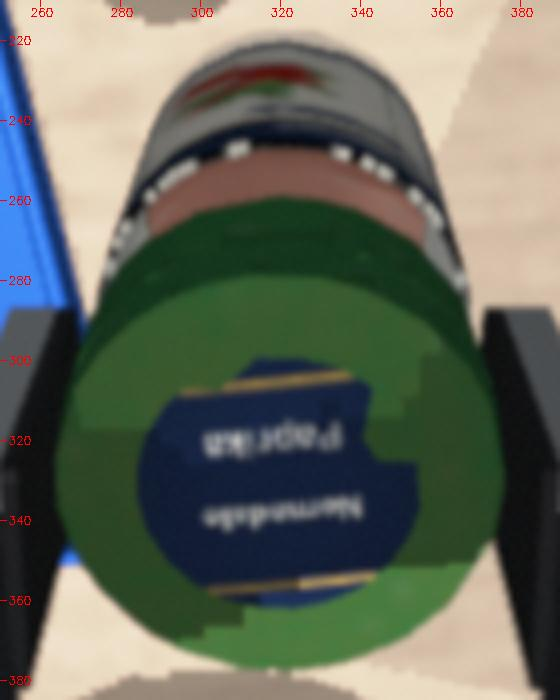

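Run:
```python
from h import *
plan(.464,.0005,.135,85.1)
```

```text
t36.50 pos [ 0.4742 -0.1807  0.1881] yawy 85.07 tilt 0.06 shift [0.515 3.594 1.061] turn -0.000 rows 3.0 grip 0.514 q7 1.81
```

Request:
jog_arm([
  [0.15,0.8,0,0],
  [0.3,1.8,0,0],
  [0.45,2.8,0,0],
  [0.515,3.4,0.2,0],
  [0.515,3.595,0.5,0],
])

```text
clock: 37.12
position: [0.4642, 0.0021, 0.1624]
tcp_rot: [0.133, 3.138, 0.0]
wrist_force: [-0.1, -0.4, -1.9]
grip_width: 0.517
```

Request:
jog_arm([
  [0,0,0.2,0],
  [0,0,0.4,0],
  [0,0,0.55,0],
  [0,0,0.55,0],
])

```text
clock: 37.62
position: [0.4632, 0.0008, 0.1344]
tcp_rot: [-0.135, -3.138, 0.001]
wrist_force: [-0.3, -0.0, -0.8]
grip_width: 0.512
```

Run:
```python
from h import *
plan(.464,.0005,.135,85.1)
snap('wrist','w23');snap('scene','s23');crop('w23',200,60,440,400,2,'c17');crop('s23',260,180,380,300,6,'c18')
```

```text
t37.62 pos [0.4632 0.0008 0.1344] yawy 85.08 tilt 0.06 shift [-0.016 -0.005 -0.012] turn -0.000 rows 0.0 grip 0.512 q7 1.41
```

View pics/c17.png

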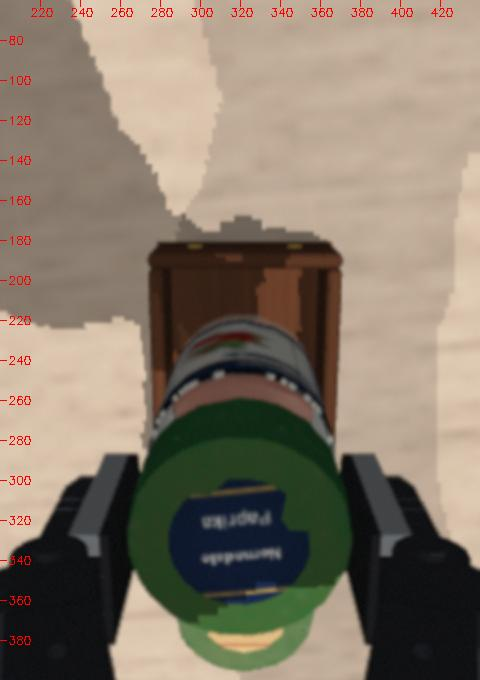

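View pics/c18.png

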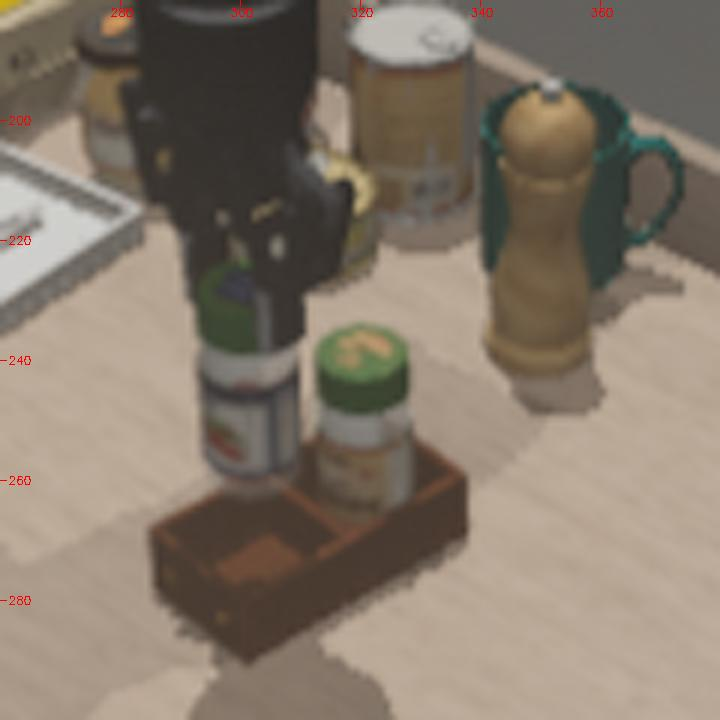

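Request:
jog_arm([
  [-0.01,0,0.3,0],
  [-0.01,0,0.6,0],
  [-0.01,0,0.9,0],
  [-0.01,0,1.2,0],
  [-0.01,0,1.34,0],
])

```text
clock: 38.35
position: [0.4635, 0.0013, 0.0666]
tcp_rot: [-0.133, -3.137, 0.001]
wrist_force: [-1.1, -0.3, -0.8]
grip_width: 0.517
```

Request:
jog_arm([
  [0,0,0,0],
  [0,0,0.02,0],
  [0,0,0.02,0],
])

```text
clock: 38.72
position: [0.4643, 0.0015, 0.0673]
tcp_rot: [0.133, 3.138, 0.0]
wrist_force: [-1.0, -0.6, -1.3]
grip_width: 0.512
```

Request:
jog_arm([
  [0,0,0.015,0],
  [0,0,0.03,0],
  [0,0,0.03,0],
])

```text
clock: 39.1
position: [0.464, 0.0014, 0.0654]
tcp_rot: [-0.133, -3.139, 0.0]
wrist_force: [-0.4, 0.1, -2.2]
grip_width: 0.517
```

Request:
jog_arm([
  [0,0,0.015,0],
  [0,0,0.025,0],
  [0,0,0.025,0],
])

```text
clock: 39.48
position: [0.4646, 0.0015, 0.0646]
tcp_rot: [0.133, 3.138, 0.0]
wrist_force: [-0.6, -0.0, 9.4]
grip_width: 0.516
```

Floor contact at the same height as the first jar. Releasing.

Request:
jog_arm([
  [0,0,-0.01,0],
  [0,0,-0.01,0],
  [0,0,-0.01,0],
  [0,0,-0.01,0],
  [0,0,-0.01,0],
], jaw=0.8)

```text
clock: 40.1
position: [0.464, 0.0014, 0.0646]
tcp_rot: [-0.133, -3.139, 0.0]
wrist_force: [-0.6, 0.3, 0.5]
grip_width: 0.797
```

Request:
jog_arm([
  [0,0,-0.4,0],
  [0,0,-0.9,0],
  [0,0,-1.6,0],
  [0,0,-2.3,0],
  [0,0,-2.8,0],
])

```text
clock: 40.72
position: [0.4643, 0.0014, 0.2062]
tcp_rot: [0.133, 3.138, 0.001]
wrist_force: [0.4, 1.1, -0.1]
grip_width: 0.8
```

Request:
jog_arm([
  [0,0,0,0],
  [0,0,0,0],
  [0,0,0,0],
])

```text
clock: 41.1
position: [0.4635, 0.0013, 0.2038]
tcp_rot: [-0.133, -3.137, 0.001]
wrist_force: [-0.3, 0.3, 0.5]
grip_width: 0.802
```

Run:
```python
from h import *
plan(.464,.0005,.135,85.1)
snap('wrist','w24');snap('scene','s24');crop('w24',200,60,440,360,2,'c17')
```

```text
t41.10 pos [0.4635 0.0013 0.2038] yawy 85.14 tilt 0.09 shift [-0.013 -0.015  1.376] turn 0.001 rows 1.1 grip 0.802 q7 1.37
```

View pics/c17.png

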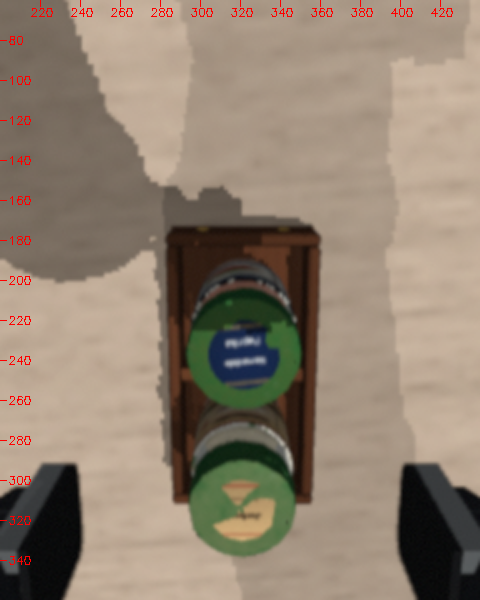

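View pics/s24.png

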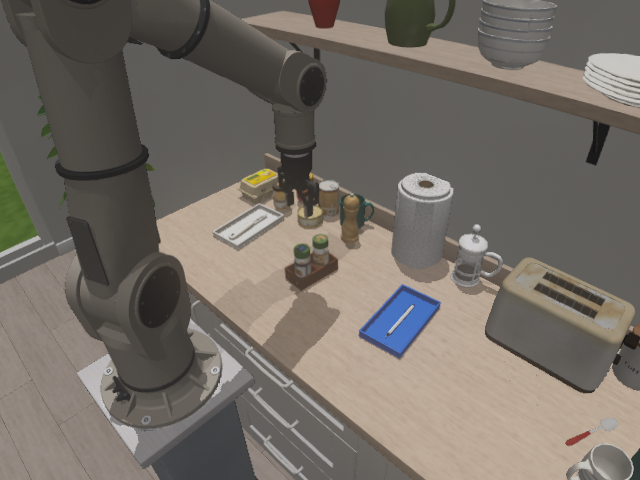

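Run:
```python
from h import *
Q=np.array([onz('w24',u,.04)[:2] for u in((283.5,180),(360,179),(355.5,311),(286.5,311))])
c=Q.mean(0);l=(Q[2]+Q[3]-Q[0]-Q[1])/2;a=np.arctan2(l[1],l[0])
print(c,np.linalg.norm(l),np.degrees(a))
Rm=Ro.from_euler('z',-a).as_matrix()[:2,:2]
for n,u in(('blue',(322.2,235.7)),('cream',(321.5,314))): 
    j=onz('w24',u,.112)[:2];print(n,j,Rm@(j-c))
crop('s24',270,220,350,290,8,'c18')
```

```text
[ 4.97121322e-01 -3.04550876e-04] 0.13693519861755749 -5.104239250939798
blue [0.46374294 0.00290199] [-0.0335313   0.00022421]
cream [ 0.53040461 -0.00322302] [3.34109579e-02 5.42510201e-05]
```

View pics/c18.png

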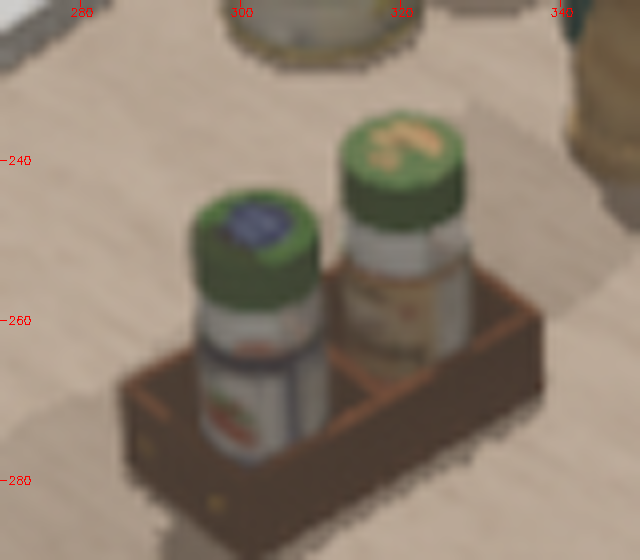

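Run:
```python
from h import *
a,b=onz('w20',(320.5,138),.008)[:2],onz('w20',(318.5,283),.008)[:2]
Q=np.array([onz('w20',u,.02)[:2] for u in((250,103),(389,101),(381,322),(265,322))]);print('pen-tray',(a+b)/2-Q.mean(0))
a,b=onz('w13',(320,156),.01)[:2],onz('w13',(320,331),.008)[:2]
Q=np.array([onz('w13',u,.02)[:2] for u in((251,138),(393,136),(383,354),(263,356))]);print('peeler-tray',(a+b)/2-Q.mean(0))
for n in ('mill','x'): break
print(hand_in())
```

```text
pen-tray [-0.00386334 -0.00224999]
peeler-tray [-0.00195109 -0.0025152 ]
the job is handed in; nothing more can be done
None
```

The job is handed in at about 41 s on the clock. Both jars stand in the caddy, the pen lies in the blue tray and the peeler in the white tray. `hand_in()` gave no verdict, so the figures below are my own checks.

- **Jars:** In the last wrist picture the blue jar sits at (-33.5, 0.2) mm and the cream jar at (33.4, 0.1) mm in the caddy frame. The bay centres are at ±34 mm. Both look upright, and each met the caddy floor at the expected height.
- **Pen and peeler:** The pen's centre is about 4 mm from the blue tray's centre and the peeler's about 3 mm from the white tray's. Each was lowered until it touched the floor before I released it. I measured both in the pictures taken right after release.
- **Bystanders:** The mill, tin and jar look untouched in the scene pictures. I did not measure their positions.

**Disagreements:**
- **Fingertips:** The real fingertips were about 25 mm above the reported TCP. The first close on the peeler therefore shut above the handle without touching it. I then went lower in small, force-checked steps for the peeler and the pen.
- **Cameras:** The wrist camera and the fixed cameras differed by up to about 5 mm. I relied mainly on relative measurements within one picture for the placings.

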